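# Wind out the tool tray, put the sewing tools away and wind it home

## Robot

A 6-joint arm with a two-finger parallel gripper is mounted at the origin on the work surface. World frame = base frame: x ahead of the robot, y to its left, z up, the work surface at z = 0. Lengths are in m, angles in rad, forces in N, time in s.
With the tool pointing down it reaches from about 0.375 to 0.975 m from the base axis. Payload 3.8 kg.
Tool frame: the origin (TCP) lies at the very end of the fingers, on their centre line; the grasp point (between the pads) lies 19 mm behind it; z points along the fingers, y is the line along which they close (so a half turn about z gives the same grasp; the last joint's range is limited). The gripper opens to 85 mm and grips with 20 to 120 N. Pads are 22 mm wide; open, the fingers measure 114 mm over their backs; the gripper's body (76 mm by 85 mm) begins 54 mm behind the grasp point. The pads swing forward as they close: fully open they stand 13 mm farther back than shut.
Start: joints at [1.147, 0.264, 1.604, -0, 1.274, -0.037], TCP at [0.255, 0.625, 0.231] pointing down, gripper open.
Joint ranges: [-2.63, 2.63], [-0.94, 2.18], [0.31, 2.57], [-1.31, 4.45], [0, 2.66], [-2.55, 2.55]. Speed limits (rad/s): [2.57, 2.57, 3.14, 3.14, 3.14, 3.14].

## Interface

Orientations are given as a unit quaternion [x, y, z, w].
In Python, from bench import env gives the robot as it stands. The module is installed in compiled form; this text tells all that it offers.
- The arm moves only by the tool jog_arm, never from a script. Its argument "commands" is a list of rows, each an object with "hand": the opening, from 0 (shut) to 1 (fully open); "xyz": the shift along the tool's x, y, z in cm, a list of three; "rotation": the turn, a rotation vector about the tool's x, y, z in degrees, a list of three. A call has exactly 10 rows; each row shifts and turns the commanded pose from where the row before left it, along the tool's axes as they then stand; what a row does not reach is not made up. A row lasts 1/10 s, in which the tool goes at most 50 mm and 8.59 degrees, less where a joint would pass 70% of its speed; a pose out of reach is approached as far as the arm can. A call with a gripper value outside its range is refused whole. The fingers move at their own pace and stop on an object; "force" is the grip in N (left out, the last holds). Time passes only in rows, so rows that do not move let the fingers close, or fill a call up. It gives the time, the measured TCP pose, the force, the opening and the grip force at its end, in the units of the state.
- env.get_state(): the state, without advancing time (a new reading comes with each control period).
- env.snapshot(name): name is "side" or "top" or "wrist"; returns a dict with "frame" (420x560x3 uint8, red, green, blue), "range_z" (420x560 float32, m along the optical axis (not along the pixel's ray), 0 where there is no reading), "vertical_fov" (degrees; the focal length in pixels is half the picture's height over the tangent of half this angle, whatever the lens; pixels are square), "cx", "cy" (the principal point, pixels), "R" (3x3) and "t" (3): a world point X has camera coordinates R X + t. Camera axes: x right, y down, z forward; pixel columns grow to the right and rows downward; lengths in m; the calibration is good to about 2 mm. The wrist camera is an equidistant fisheye: a pixel r from the principal point sees the ray r / f radians off the axis. A picture is of the moment at which its call begins.
- env.close_job(): hands the job in; it is judged then, once.
The state is a dict: "t": time; "q": joint angles; "joint_velocities": joint speeds; "effort": joint torques, N m; "tool_pos": TCP position; "orientation": TCP orientation; "contact_force": force on the tool from outside, world axes, zero at the start; "wrist_torque": the same for the moment, N m; "width": finger opening in m; "grasp_force": force on a finger pad.
Only numpy, scipy, OpenCV 4.12 (cv2) and the standard library are available. Lean on these libraries where they do the work, as an engineer would, in place of code of your own. Each camera call takes 0.05 s, during which the arm holds its last target. There are 200 camera calls.

## Task

Put the dressmaking tools away: fold the red grip of the crank up until it stands upright, then wind the tray all the way out and lay every tool that is on the table flat in its own cut-out. Then wind the tray fully home under its cover with the grip still upright, tools in place, and finally fold the grip down flat again; leave the pincushion, spool and chalk tin where they are.

Things in the scene. Friction and masses are not known exactly. Their poses are not given: they have to be found in the camera images.
- hem_gauge: Hem gauge: brown wooden bar 120 long (x -60 to 60), 20 wide, 24 high, with a low brass crosspiece (x -4 to 12, 48 wide, 10 high), so the crosspiece lies off-centre towards the head end. Grip the bar. Flat underside; origin at the centre of the underside; own x along its length towards the head, z up. Mass about 80 g.
- tracing_wheel: Tracing wheel: red handle (x -70 to 18, 22 wide, 24 high), then a thin steel neck and a flat dark wheel 30 in diameter at x 55 (8 high) as its head; 140 long in all. Grip the red handle. Flat underside; origin at the centre of the underside; own x along its length towards the head, z up. Mass about 80 g.
- thread_snips: Thread snips: black body (x -55 to 10, 20 wide, 24 high), thin steel blade to x 55 as the head end (8 high), and a low blue finger loop 10 high on its +y side (x -55 to -15, y 10 to 26). Grip the black body. Flat underside; origin at the centre of the underside; own x along its length towards the head, z up. Mass about 80 g.
- rotary_cutter: Rotary cutter: yellow handle (x -62 to 20, 24 wide, 24 high) and a flat steel disc 45 in diameter, 10 high, centred at x 39.5 as its head; 124 long in all. Grip the yellow handle. Flat underside; origin at the centre of the underside; own x along its length towards the head, z up. Mass about 80 g.
- hem_gauge_head (a point): Underside of the head end (+x end) of the hem gauge.
- tracing_wheel_head (a point): Underside of the head end (+x end) of the tracing wheel.
- thread_snips_head (a point): Underside of the head end (+x end) of the thread snips.
- rotary_cutter_head (a point): Underside of the head end (+x end) of the rotary cutter.
- hem_gauge_pocket (a point): Centre of the orange floor of the cut-out for the hem gauge, 10 mm below the black foam's top; it moves with the tray. The tool's origin belongs here (4 mm play all round).
- hem_gauge_pocket_head (a point): The point on the floor of the hem gauge's cut-out where the tool's head end (its point hem_gauge_head) belongs, so the line from the cut-out's centre to here gives the way the tool must point (always across the tray's travel).
- tracing_wheel_pocket (a point): Centre of the orange floor of the cut-out for the tracing wheel, 10 mm below the black foam's top; it moves with the tray. The tool's origin belongs here (4 mm play all round).
- tracing_wheel_pocket_head (a point): The point on the floor of the tracing wheel's cut-out where the tool's head end (its point tracing_wheel_head) belongs, so the line from the cut-out's centre to here gives the way the tool must point (always across the tray's travel).
- thread_snips_pocket (a point): Centre of the orange floor of the cut-out for the thread snips, 10 mm below the black foam's top; it moves with the tray. The tool's origin belongs here (4 mm play all round).
- thread_snips_pocket_head (a point): The point on the floor of the thread snips's cut-out where the tool's head end (its point thread_snips_head) belongs, so the line from the cut-out's centre to here gives the way the tool must point (always across the tray's travel).
- rotary_cutter_pocket (a point): Centre of the orange floor of the cut-out for the rotary cutter, 10 mm below the black foam's top; it moves with the tray. The tool's origin belongs here (4 mm play all round).
- rotary_cutter_pocket_head (a point): The point on the floor of the rotary cutter's cut-out where the tool's head end (its point rotary_cutter_head) belongs, so the line from the cut-out's centre to here gives the way the tool must point (always across the tray's travel).
- case: Fixed case of the wind-out tool tray: grey base plate 200 x 585; over one end a white box with clear roof, 200 x 285, roof top 59 high; white cross-beam, top 69 high, carries the crank, its upright shaft at x -20, y 120 of this frame. Origin on the table under the middle of the cover's open mouth; +y runs into the cover, the tray comes out to -y; z up.
- tray (a joint): Travel of the tray, m: 0 fully home under the cover, 0.28 fully out; moved only by the crank. Tray 168 x 240, black foam (top 24 above the table) with orange-floored cut-outs 10 deep; from its outer end: hem gauge, tracing wheel, thread snips, rotary cutter. Seated tools stand 14 above the foam and pass under the cover.
- crank (a joint): Crank angle about its upright shaft, rad: 0 tray home, arm towards the case's +y; grows anticlockwise seen from above; 12.57 (two turns) tray fully out, 22.3 mm of tray per rad. About 0.1 N m friction; stays where left; hard stops at both ends. Starts up to a quarter turn from home.
- grip (a joint): Fold angle of the red hand grip on the crank arm's end, rad: 0 flat along the arm pointing at the shaft, 1.57 upright (working position, hard stop). Stiff hinge (0.09 N m), stays where left; its axis is level and square to the arm. The grip is a red sleeve 20 in diameter, free to spin on its own axis, from 8 to 58 from the hinge axis.
- grip_hinge (a point): Hinge of the hand grip, on the crank arm's end, 65 mm from the shaft axis; 102 above the table. The arm's top is 12 below it, and the arm is 16 wide. It goes round with the crank.
- pincushion: Red pincushion 64 in diameter, 36 high, origin under its centre; leave alone.
- thread_spool: Green thread spool 38 in diameter, 50 high, origin under its centre; leave alone.
- chalk_tin: Round yellow chalk tin 60 in diameter, 22 high, origin under its centre; leave alone.
There are look-alikes about, which are no part of the job. What is shaped like the tracing_wheel but green is not meant.

How it is judged:
On the way, in this order (a step that is already met when the one before it is completed fails the run):
1. the grip is folded up to its working position while the tray is still in (value of joint grip above 1.4 rad and value of joint tray below 0.06 m), for 0.1 s.
2. the tray is wound fully out with the grip up (value of joint tray above 0.265 m and value of joint grip above 1.3 rad), for 0.2 s.
3. every tool lies in its own cut-out while the tray is out (value of joint tray above 0.24 m and distance between hem_gauge and hem_gauge_pocket below 0.008 m and distance between hem_gauge_head and hem_gauge_pocket_head below 0.01 m and distance between tracing_wheel and tracing_wheel_pocket below 0.008 m and distance between tracing_wheel_head and tracing_wheel_pocket_head below 0.01 m and distance between thread_snips and thread_snips_pocket below 0.008 m and distance between thread_snips_head and thread_snips_pocket_head below 0.01 m and distance between rotary_cutter and rotary_cutter_pocket below 0.008 m and distance between rotary_cutter_head and rotary_cutter_pocket_head below 0.01 m), for 0.3 s.
4. the tray is wound fully home with the grip up and the tools in place (value of joint tray below 0.008 m and value of joint grip above 1.3 rad and distance between hem_gauge and hem_gauge_pocket below 0.008 m and distance between hem_gauge_head and hem_gauge_pocket_head below 0.01 m and distance between tracing_wheel and tracing_wheel_pocket below 0.008 m and distance between tracing_wheel_head and tracing_wheel_pocket_head below 0.01 m and distance between thread_snips and thread_snips_pocket below 0.008 m and distance between thread_snips_head and thread_snips_pocket_head below 0.01 m and distance between rotary_cutter and rotary_cutter_pocket below 0.008 m and distance between rotary_cutter_head and rotary_cutter_pocket_head below 0.01 m), for 0.2 s.
At the end, for the whole second after the job is handed in: Tray within 8 mm of fully home, grip folded to within 0.25 rad of flat, every tool present in its own cut-out (origin within 8 mm of the cut-out's centre, head end within 10 mm of its place) and at rest (value of joint tray below 0.008 m and value of joint grip below 0.25 rad and distance between hem_gauge and hem_gauge_pocket below 0.008 m and distance between hem_gauge_head and hem_gauge_pocket_head below 0.01 m and distance between tracing_wheel and tracing_wheel_pocket below 0.008 m and distance between tracing_wheel_head and tracing_wheel_pocket_head below 0.01 m and distance between thread_snips and thread_snips_pocket below 0.008 m and distance between thread_snips_head and thread_snips_pocket_head below 0.01 m and distance between rotary_cutter and rotary_cutter_pocket below 0.008 m and distance between rotary_cutter_head and rotary_cutter_pocket_head below 0.01 m and linear speed of each of hem_gauge, tracing_wheel, thread_snips, rotary_cutter below 0.02 m/s); the robot touches nothing.
It fails at once if a bystander (pincushion, spool, chalk tin) is moved more than 3 cm (distance of any of pincushion, thread_spool, chalk_tin from where it was at the start of the episode above 0.03 m).
Of hem_gauge, tracing_wheel, thread_snips, rotary_cutter only 2 to 4 are there at a start; the rules pass over those that are not, and their reading is None.
At some moment in a run one of hem_gauge, tracing_wheel, thread_snips, rotary_cutter may be knocked a few centimetres aside while the robot is not near it.
Once in a run the grip may slacken for a moment while it holds something.
It also fails if it takes over 210 s, if anything falls off the work surface, if the arm or the gripper's body presses on something with over 40 N, if the wrist force passes 120 N, or if a joint passes its speed limit or range.

## Working session

There is one attempt and no reset: what is moved stays moved. The work goes in short steps, Python scripts to look and compute and a tool call to move; the robot and the scene stay as the last step left them, time stands still between calls to the robot, and variables do not carry over. Pictures are saved under pics/ and viewed, at most 14 in all, crops included, and the job is handed in when it is done.

Besides the shell and the picture viewer there is one more tool, called after "Emit:" as name([rows], argument=value, ...), one row to a line, values as JSON. jog_arm: Moves the arm, as the interface text tells. Its arguments: {"type":"object","properties":{"commands":{"type":"array","items":{"type":"object","properties":{"hand":{"type":"number"},"xyz":{"type":"array","items":{"type":"number"}},"rotation":{"type":"array","items":{"type":"number"}}}}},"force":{"type":"number"}},"required":["commands"]}

```bash
mkdir -p pics
cat > h.py <<'E'
import numpy as np, cv2
from bench import env
def snap(n,save=None):
    s=env.snapshot(n)
    if save: cv2.imwrite('pics/'+save,s['frame'][:,:,::-1])
    return s
def foc(s): return s['frame'].shape[0]/2/np.tan(np.radians(s['vertical_fov'])/2)
def ray(s,u,v,fish=False):
    f=foc(s);x,y=(u-s['cx'])/f,(v-s['cy'])/f
    if fish:
        r=np.hypot(x,y);k=np.sin(r)/max(r,1e-9);d=np.array([x*k,y*k,np.cos(r)])
    else: d=np.array([x,y,1.])
    return -s['R'].T@s['t'], s['R'].T@d
def plane(s,u,v,z,fish=False):
    o,d=ray(s,u,v,fish);return o+d*(z-o[2])/d[2]
def cloud(s):  # world points per pixel (pinhole)
    f=foc(s);h,w=s['range_z'].shape;v,u=np.mgrid[:h,:w];Z=s['range_z']
    P=np.dstack([(u-s['cx'])/f*Z,(v-s['cy'])/f*Z,Z]);return (P-s['t'])@s['R']
E
python3 - <<'E'
from h import *
np.set_printoptions(precision=3,suppress=True)
for n in ['top','side']:
    s=snap(n,n+'0.png');np.savez(n+'0.npz',**s);print(n,s['vertical_fov'],s['cx'],s['cy'],-s['R'].T@s['t'],s['R'].tolist(),(s['range_z']>0).mean())
print(env.get_state())
E
```

```text
top 54.20362828931577 278.64696012916056 206.53036826545832 [ 0.54  -0.02   1.227] [[0.012385785062513031, -0.9997980362540398, -0.015826529340024598], [-0.9984672296808996, -0.011512347803552776, -0.05413554378963543], [0.053942409862136574, 0.01647278211521853, -0.9984081649644346]] 0.9959056122448979
side 53.05421302648731 283.1104099874612 205.2947976722856 [0.429 0.753 0.918] [[-0.9803593640201814, -0.19713003200077453, -0.005938675047478568], [-0.14024095877164824, 0.7179802175471257, -0.681789469479979], [0.1386650311389097, -0.6675658452125574, -0.7315243341440456]] 0.9960884353741497
{'t': 0.1, 'q': array([ 1.147,  0.265,  1.605, -0.   ,  1.274, -0.037]), 'joint_velocities': array([-0.   , -0.003, -0.001, -0.002,  0.001, -0.001]), 'effort': array([ -0.   , -51.671, -36.859,  -0.   ,   0.006,  -0.   ]), 'tool_pos': array([0.254, 0.625, 0.23 ]), 'orientation': array([ 0.192,  0.981, -0.001, -0.   ]), 'contact_force': array([-0.236,  0.517, -0.006]), 'wrist_torque': array([-0.039,  0.012,  0.046]), 'grasp_force': 0.0, 'width': 0.0856289975652786}
```

View pics/top0.png

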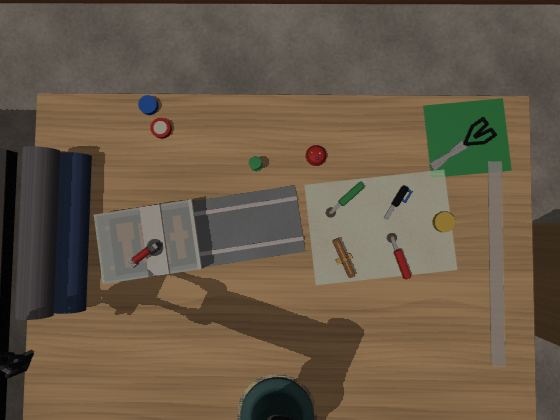

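View pics/side0.png

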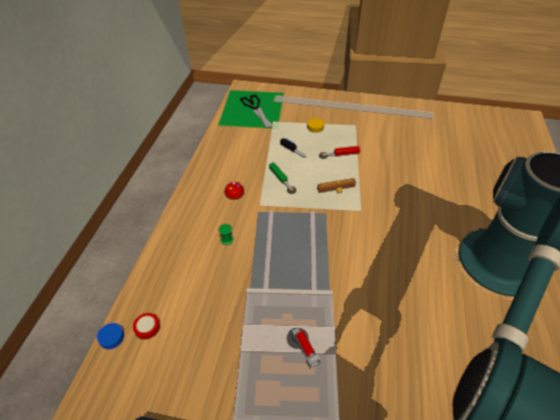

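The top view shows the case at left: cover x 95–200, base plate to (303,245), and the crank with its red grip at (150,250). Tool candidates on the table are:
- Brown hem gauge at (343,258).
- Red tracing wheel at (400,255). The green look-alike is at (345,198), and the shears at (475,140) don't match.
- Black/blue thread snips at (398,202).

There is no rotary cutter. The pincushion is at (316,155), the spool at (256,163) and the tin at (444,222). Next I'll take a close crop and measure.

Run:
```python
import cv2,numpy as np
t=cv2.imread('pics/top0.png');s=cv2.imread('pics/side0.png')
a=cv2.resize(t[180:300,85:310],None,fx=3.5,fy=3.5,interpolation=cv2.INTER_CUBIC)[:420,:790]
cv2.imwrite('pics/crop1.png',a)
b=cv2.resize(t[165:295,300:465],None,fx=4.5,fy=4.5,interpolation=cv2.INTER_CUBIC)
cv2.imwrite('pics/crop2.png',b)
```

```text
(no output)
```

View pics/crop1.png

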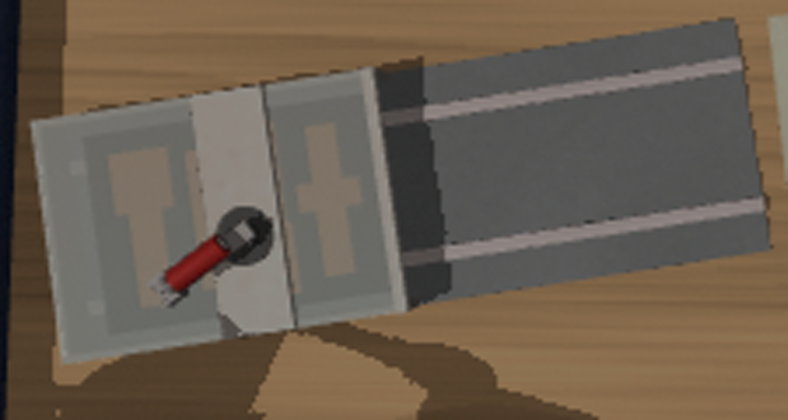

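View pics/crop2.png

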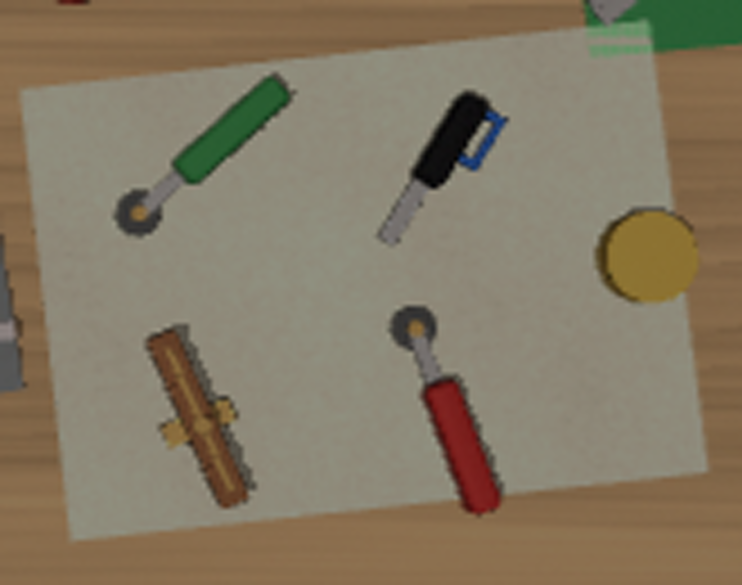

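Run:
```python
from h import *
np.set_printoptions(precision=4,suppress=True)
for n in ['top','side']:
    s=dict(np.load(n+'0.npz'));P=cloud(s);hsv=cv2.cvtColor(s['frame'],cv2.COLOR_RGB2HSV);H,S,V=[hsv[:,:,i].astype(int) for i in range(3)]
    red=((H<8)|(H>172))&(S>150)&(V>70)
    for name,m in dict(red=red,green=(H>45)&(H<85)&(S>120)&(V>50),brown=(H>=8)&(H<18)&(S>130)&(P[:,:,2]>.006),dark=(V<60)&(P[:,:,2]>.01)).items():
        k,l,st,c=cv2.connectedComponentsWithStats(m.astype(np.uint8))
        for i in range(1,k):
            if st[i,4]<25: continue
            Q=P[l==i]
            if abs(Q[:,1].mean())<.6: print(n,name,st[i,4],c[i],np.median(Q,0),'zmax',np.percentile(Q[:,2],95))
    # base plate top: grey region z~
    if n=='top':
        for uv in [(250,225),(197,240),(148,215),(148,275),(120,230),(180,230),(350,260),(398,202),(330,230)]: print(uv,P[uv[1],uv[0]])
```

```text
top red 166 [160.0301 127.4578] [0.8373 0.3574 0.0184] zmax 0.022443876643064197
top red 290 [314.8103 155.2448] [ 0.7564 -0.1045  0.0306] zmax 0.03592636481344536
top red 114 [140.4123 255.0526] [0.4639 0.3729 0.113 ] zmax 0.11684090440226796
top red 229 [402.2707 264.1572] [ 0.4419 -0.3602  0.0239] zmax 0.028352622735112055
top green 4553 [466.4847 135.2344] [ 0.829  -0.555   0.0011] zmax 0.005111341526482244
top green 183 [478.2842 133.7705] [ 0.8269 -0.5934  0.0012] zmax 0.00593123209181861
top green 131 [255.4885 163.2901] [0.7286 0.0694 0.0497] zmax 0.053992245105391516
top green 187 [351.246  193.4973] [ 0.6443 -0.212   0.024 ] zmax 0.02773313381667789
top brown 234 [343.5513 257.641 ] [ 0.4599 -0.1903  0.0245] zmax 0.028194319951395656
top dark 65 [477.5538 141.4462] [ 0.8041 -0.5914  0.0121] zmax 0.01439885093284056
top dark 7804 [ 62.4042 233.9223] [0.5182 0.6027 0.0899] zmax 0.16042358148755986
top dark 163 [399.7669 195.6135] [ 0.6398 -0.354   0.0238] zmax 0.027576203077208858
top dark 135 [155.0593 247.7407] [0.4814 0.344  0.0716] zmax 0.102500213902937
top dark 609 [ 14
[... 1011 characters left out ...]
0815 0.0468] zmax 0.05235793027703734
side brown 41 [498.9268 179.0244] [ 0.0952 -0.0147  0.2679] zmax 0.29000465672585596
side brown 260 [335.6692 184.9769] [ 0.4609 -0.1805  0.0217] zmax 0.026219637677910756
side brown 67 [465.4776 373.2239] [0.3119 0.5903 0.5707] zmax 0.5923181090877342
side dark 88 [287.9545 144.1591] [ 0.6389 -0.3469  0.021 ] zmax 0.025606418374361693
side dark 780 [546.6179 167.8346] [0.0271 0.0107 0.3329] zmax 0.3373190279202076
side dark 6776 [517.2208 229.0156] [0.0562 0.0551 0.2378] zmax 0.6324253350449011
side dark 28 [293.8929 339.5357] [0.4898 0.3598 0.0723] zmax 0.08318498533338534
side dark 41 [145.     418.2683] [0.7394 0.5632 0.0689] zmax 0.07556688313486604
```

The crops confirm the choices. In crop1 the crank grip's hinge end is at (170,290), the shaft at (245,235), the mouth edge runs (372,68)–(408,308), and the roof corners are (34,122) and (65,362). Crop2 shows the red tracing wheel (460,440), snips (450,150), hem gauge (200,420) and the green look-alike (210,150).

Run:
```python
from h import *
np.set_printoptions(precision=4,suppress=True)
s=dict(np.load('top0.npz'))
f=lambda x,y,z: plane(s,85+(x+.5)/3.5-.5,180+(y+.5)/3.5-.5,z)
A,B,C,D=[f(*p,.059) for p in [(34,122),(372,68),(408,308),(65,362)]]
E_,F=f(735,18,.003),f(770,247,.003)
print(A,B,C,D,'sizes',np.linalg.norm(A-B),np.linalg.norm(C-D),np.linalg.norm(B-C),np.linalg.norm(A-D),E_,F,np.linalg.norm(E_-F))
src=np.array([[.1,.285],[.1,0],[-.1,0],[-.1,.285],[.1,-.3],[-.1,-.3]]);dst=np.array([A,B,C,D,E_,F])[:,:2]
a=src-src.mean(0);b=dst-dst.mean(0);th=np.arctan2((a[:,0]*b[:,1]-a[:,1]*b[:,0]).sum(),(a*b).sum())
R=np.array([[np.cos(th),-np.sin(th)],[np.sin(th),np.cos(th)]]);o=dst.mean(0)-R@src.mean(0)
print('case o',o,'th',np.degrees(th),'res',(src@R.T+o-dst)*1e3)
sh=R@[-.02,.12]+o;print('shaft',sh)
# grip: points of red blob near
for n in ['top','side']:
    s=dict(np.load(n+'0.npz'));hsv=cv2.cvtColor(s['frame'],cv2.COLOR_RGB2HSV).astype(int);P=cloud(s)
    red=((hsv[:,:,0]<8)|(hsv[:,:,0]>172))&(hsv[:,:,1]>150)&(hsv[:,:,2]>70)&(P[:,:,2]>.09)&(P[:,:,2]<.13)
    v,u=np.nonzero(red);Q=np.array([plane(s,x,y,.107) for x,y in zip(u,v)])[:,:2]
    m=Q.mean(0);w,V=np.linalg.eigh(np.cov(Q.T));d=V[:,1];e=(Q-m)@d
    d=d if d@(m-sh)>0 else -d; e=(Q-m)@d
    print(n,'grip c',m,'dir',d,'ext',e.min(),e.max(),'dist to shaft',(m-sh)@d,'perp',np.cross(d,m-sh),'crank deg',np.degrees(np.arctan2(d[1],d[0])-th)-90, Q.shape, np.percentile(P[red][:,2],[50,90]))
```

```text
[0.574  0.5279 0.059 ] [0.6214 0.251  0.059 ] [0.4268 0.2171 0.059 ] [0.3794 0.4953 0.059 ] sizes 0.2809073333976844 0.2822959255893982 0.1975325162412916 0.1972340946790815 [ 0.6717 -0.0466  0.003 ] [ 0.4771 -0.0782  0.003 ] 0.19721734538126348
case o [0.5242 0.2327] th 9.641321483571813 res [[ 1.1314  2.5172]
 [ 1.3895 -1.5906]
 [-1.193  -1.1335]
 [-1.5114  1.5553]
 [ 1.3495  0.2437]
 [-1.1661 -1.5922]]
shaft [0.4844 0.3476]
top grip c [0.4633 0.3746] dir [-0.6122  0.7907] ext -0.023707171712956082 0.02415124555947017 dist to shaft 0.03425940068503135 perp 0.00015492229076696437 crank deg 28.10926013336929 (114, 2) [0.113  0.1162]
side grip c [0.466 0.376] dir [-0.5709  0.8211] ext -0.026408721613912656 0.025944852936431267 dist to shaft 0.03382732833650316 perp -0.001126275695288179 crank deg 25.168357398186416 (219, 2) [0.112 0.115]<stdin>:20: DeprecationWarning: Arrays of 2-dimensional vectors are deprecated. Use arrays of 3-dimensional vectors instead. (deprecated in NumPy 2.0)
```

Emit:
jog_arm([
  {"hand": 0.5,"xyz": [0,0,0],"rotation": [0,0,7.8]},
  {"hand": 0.5,"xyz": [0,0,0],"rotation": [0,0,7.8]},
  {"hand": 0.5,"xyz": [0,0,0],"rotation": [0,0,7.8]},
  {"hand": 0.5,"xyz": [0,0,0],"rotation": [0,0,7.8]},
  {"hand": 0.5,"xyz": [-4.5,0.3,0],"rotation": [0,0,0]},
  {"hand": 0.5,"xyz": [-4.5,0.3,0],"rotation": [0,0,0]},
  {"hand": 0.5,"xyz": [-4.5,0.3,0],"rotation": [0,0,0]},
  {"hand": 0.5,"xyz": [-4.5,0.3,0],"rotation": [0,0,0]},
  {"hand": 0.5,"xyz": [-4.5,0.3,0],"rotation": [0,0,0]},
  {"hand": 0.5,"xyz": [-4.5,0.3,0],"rotation": [0,0,0]},
], force=25)

```text
t: 1.1
tool_pos: [0.4308, 0.4175, 0.2308]
orientation: [0.449, 0.894, -0.0, -0.0]
contact_force: [1.2, -0.3, -0.0]
width: 0.0429
grasp_force: 0.0
```

```bash
cat >> h.py <<'E'
from scipy.spatial.transform import Rotation as Rot
np.set_printoptions(precision=4,suppress=True)
def go(*pts,yaw=None):
    """shift in tool cm for each successive world point; yaw = wanted world angle of tool y, deg"""
    s=env.get_state();M=Rot.from_quat(s['orientation']).as_matrix();p=s['tool_pos']
    a=np.degrees(np.arctan2(M[1,1],M[0,1]));print('t',s['t'],'tcp',p,'yaw',a,'tilt',np.degrees(np.arccos(-M[2,2])),'w',s['width'],'F',s['contact_force'],'gf',s['grasp_force'],'q',s['q'])
    if yaw is not None:
        b=(yaw-a+90)%180-90;print('turn about tool z',-b);M=Rot.from_euler('z',b,degrees=True).as_matrix()@M
    for q in pts: print((np.array(q)-p)@M*100);p=np.array(q)
E
python3 - <<'E'
from h import *
go((.4695,.3677,.13),(.4695,.3677,.088),yaw=36.5)
s=snap('wrist','w1.png')
E
```

```text
t 1.1 tcp [0.4308 0.4175 0.2308] yaw 36.65361107530974 tilt 0.044742523521151364 w 0.04290160164913071 F [ 1.2077 -0.2834 -0.0169] gf 0.0 q [ 0.7282  0.124   1.7705 -0.      1.2479  0.0885]
turn about tool z 0.15361107530974039
[-6.3032  0.1568 10.0759]
[0.0005 0.0032 4.2   ]
```

View pics/w1.png

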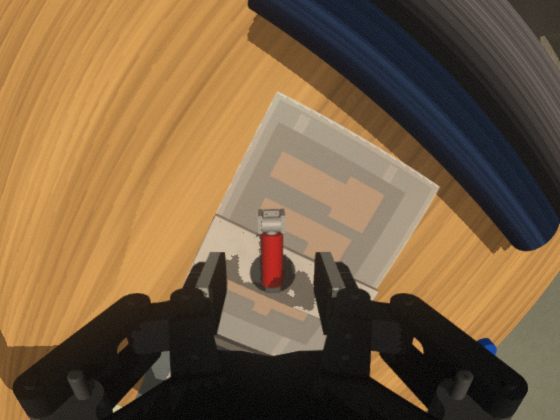

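The wrist view shows the grip at (272,258), aligned with tool x and between the fingers. I'll check its position with a ray from this second view.

Run:
```python
from h import *
s=snap('wrist');hsv=cv2.cvtColor(s['frame'],cv2.COLOR_RGB2HSV).astype(int)
red=((hsv[:,:,0]<8)|(hsv[:,:,0]>172))&(hsv[:,:,1]>150)&(hsv[:,:,2]>70);red[:200]=0;red[300:]=0;red[:,:240]=0;red[:,310:]=0
v,u=np.nonzero(red);Q=np.array([plane(s,x,y,.109,True) for x,y in zip(u,v)])[:,:2];m=Q.mean(0);w,V=np.linalg.eigh(np.cov(Q.T));d=V[:,1];e=(Q-m)@d
print(m,d,e.min(),e.max(),len(u));sh=np.array([.4844,.3476]);print('along',(m-sh)@d)
```

```text
[0.4656 0.3737] [-0.6145  0.7889] -0.027955937458111594 0.02631946894673232 1126
along 0.03215605897336563
```

Emit:
jog_arm([
  {"hand": 0.5,"xyz": [-3.2,0,2.0],"rotation": [0,0,0]},
  {"hand": 0.5,"xyz": [-3.1,0,2.0],"rotation": [0,0,0]},
  {"hand": 0.5,"xyz": [0,0,2.0],"rotation": [0,0,0]},
  {"hand": 0.5,"xyz": [0,0,2.0],"rotation": [0,0,0]},
  {"hand": 0.5,"xyz": [0,0,1.0],"rotation": [0,0,0]},
  {"hand": 0.5,"xyz": [0,0,0],"rotation": [0,0,0]},
  {"hand": 0.5,"xyz": [0,0,0],"rotation": [0,0,0]},
  {"hand": 0.5,"xyz": [0,0,0],"rotation": [0,0,0]},
  {"hand": 0.5,"xyz": [0,0,0],"rotation": [0,0,0]},
  {"hand": 0.5,"xyz": [0,0,0],"rotation": [0,0,0]},
])

```text
t: 2.2
tool_pos: [0.4682, 0.3692, 0.1423]
orientation: [0.449, 0.894, 0.001, 0.0]
contact_force: [-0.0, 0.8, -0.8]
width: 0.0429
grasp_force: 0.0
```

Emit:
jog_arm([
  {"hand": 0.5,"xyz": [0,0.1,1.5],"rotation": [0,0,-1]},
  {"hand": 0.5,"xyz": [0,0,1.5],"rotation": [0,0,0]},
  {"hand": 0.5,"xyz": [0,0,1.5],"rotation": [0,0,0]},
  {"hand": 0.5,"xyz": [0,0,1.0],"rotation": [0,0,0]},
  {"hand": 0.1,"xyz": [0,0,0],"rotation": [0,0,0]},
  {"hand": 0.1,"xyz": [0,0,0],"rotation": [0,0,0]},
  {"hand": 0.1,"xyz": [0,0,0],"rotation": [0,0,0]},
  {"hand": 0.1,"xyz": [0,0,0],"rotation": [0,0,0]},
  {"hand": 0.1,"xyz": [0,0,0],"rotation": [0,0,0]},
  {"hand": 0.1,"xyz": [0,0,0],"rotation": [0,0,0]},
], force=25)

```text
t: 3.2
tool_pos: [0.4686, 0.3694, 0.0861]
orientation: [0.441, 0.897, 0.0, 0.0]
contact_force: [1.9, 2.4, -8.2]
width: 0.0194
grasp_force: 24.8
```

Emit:
jog_arm([
  {"hand": 0.1,"xyz": [0.1,0,-0.63],"rotation": [0,0,0]},
  {"hand": 0.1,"xyz": [0.22,0,-0.63],"rotation": [0,0,0]},
  {"hand": 0.1,"xyz": [0.33,0,-0.58],"rotation": [0,0,0]},
  {"hand": 0.1,"xyz": [0.42,0,-0.52],"rotation": [0,0,0]},
  {"hand": 0.1,"xyz": [0.5,0,-0.44],"rotation": [0,0,0]},
  {"hand": 0.1,"xyz": [0.58,0,-0.35],"rotation": [0,0,0]},
  {"hand": 0.1,"xyz": [0.62,0,-0.24],"rotation": [0,0,0]},
  {"hand": 0.1,"xyz": [0.66,0,-0.13],"rotation": [0,0,0]},
  {"hand": 0.1,"xyz": [0.7,0,0],"rotation": [0,0,0]},
  {"hand": 0.1,"xyz": [0.2,0,0],"rotation": [0,0,0]},
])

```text
t: 4.2
tool_pos: [0.4435, 0.4028, 0.1239]
orientation: [0.441, 0.898, -0.0, 0.002]
contact_force: [5.5, -7.6, 0.8]
width: 0.0187
grasp_force: 24.5
```

Run:
```python
from h import *
go()
s=snap('side');cv2.imwrite('pics/s2.png',cv2.resize(s['frame'][260:400,220:400,::-1],None,fx=4,fy=4))
s=snap('wrist','w2.png')
```

```text
t 4.2 tcp [0.4435 0.4028 0.1239] yaw 37.68881559638537 tilt 0.2209714555250518 w 0.018727938214034838 F [ 5.4811 -7.5982  0.8137] gf 24.48112428188324 q [ 0.6979  0.2097  1.878  -0.0041  1.0525  0.0421]
```

View pics/s2.png

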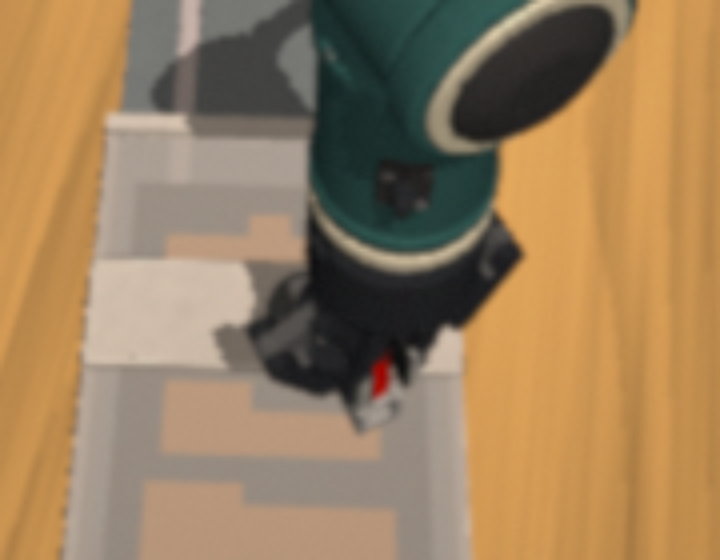

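The wrist and arm hide most of the grip at crop (380,375), but the red sleeve stands upright in the fingers. The 9 N inward reaction also confirms the hard stop. Now I'll wind.

```bash
cat >> h.py <<'E'
def crank(C,r,a0,step,n,start=None):
    s=env.get_state();M=Rot.from_quat(s['orientation']).as_matrix();p=s['tool_pos'][:2] if start is None else np.array(start)
    v=p-C;print('meas r',np.hypot(*v),'ang',np.degrees(np.arctan2(v[1],v[0])),'F',s['contact_force'],'z',s['tool_pos'][2],'t',s['t'])
    for k in range(1,n+1):
        a=np.radians(a0+k*step);q=C+r*np.array([np.cos(a),np.sin(a)]);d=(q-p)@M[:2,:2]*100;print(np.round(d,2).tolist(),end=' ');p=q
    print('end',p)
E
python3 - <<'E'
from h import *
crank(np.array([.4848,.3482]),.065,127.5,20,9)
E
```

```text
meas r 0.0686374627585988 ang 127.08448641535007 F [ 2.8704 -5.1253  1.0063] z 0.12387735658555717 t 4.3
[-0.75, -2.28] [-1.12, -1.96] [-1.72, -1.46] [-2.12, -0.78] [-2.26, -0.01] [-2.12, 0.77] [-1.73, 1.45] [-1.13, 1.95] [-0.4, 2.22] end [0.5244 0.2966]
```

Emit:
jog_arm([
  {"hand": 0.1,"xyz": [-0.75,-2.28,0],"rotation": [0,0,0]},
  {"hand": 0.1,"xyz": [-1.12,-1.96,0],"rotation": [0,0,0]},
  {"hand": 0.1,"xyz": [-1.72,-1.46,0],"rotation": [0,0,0]},
  {"hand": 0.1,"xyz": [-2.12,-0.78,0],"rotation": [0,0,0]},
  {"hand": 0.1,"xyz": [-2.26,0,0],"rotation": [0,0,0]},
  {"hand": 0.1,"xyz": [-2.12,0.77,0],"rotation": [0,0,0]},
  {"hand": 0.1,"xyz": [-1.73,1.45,0],"rotation": [0,0,0]},
  {"hand": 0.1,"xyz": [-1.13,1.95,0],"rotation": [0,0,0]},
  {"hand": 0.1,"xyz": [-0.4,2.22,0],"rotation": [0,0,0]},
  {"hand": 0.1,"xyz": [0,0,0],"rotation": [0,0,0]},
], force=30)

```text
t: 5.3
tool_pos: [0.5258, 0.2991, 0.1241]
orientation: [0.442, 0.897, 0.002, 0.001]
contact_force: [-0.7, -0.4, 0.4]
width: 0.0086
grasp_force: 0.0
```

Run:
```python
from h import *
crank(np.array([.4848,.3482]),.065,307.5,20,9)
s=snap('wrist','w3.png')
```

```text
meas r 0.06401194053556343 ang -50.14743386763988 F [-0.7278 -0.3695  0.3934] z 0.1241404810880064 t 5.3
[0.28, 1.96] [1.13, 1.96] [1.73, 1.45] [2.12, 0.78] [2.26, 0.0] [2.12, -0.77] [1.73, -1.45] [1.13, -1.95] [0.4, -2.22] end [0.4452 0.3998]
```

View pics/w3.png

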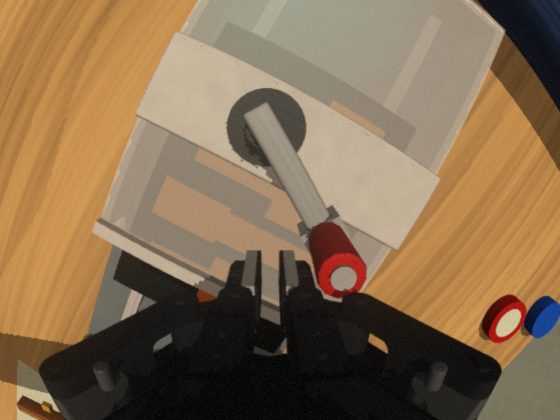

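The wrist view shows the grip was lost: it stands upright with its end cap at (344,279), the shaft is at (266,127), and the fingers are shut beside it. I'll locate the cap and regrasp with more force.

Run:
```python
from h import *
s=snap('wrist')
for z in (.16,.162): print(plane(s,344,279,z,True))
S=plane(s,266,127,.075,True);print('shaft',S)
c=plane(s,344,279,.16,True)[:2];C=np.array([.4848,.3482]);v=c-C;print(np.hypot(*v),np.degrees(np.arctan2(v[1],v[0])))
c3=[*c,.19]
p=env.get_state()['tool_pos'];go((p[0],p[1],.19),c3,(*c,.127))
```

```text
[0.5396 0.3242 0.16  ]
[0.5385 0.3247 0.162 ]
shaft [0.4837 0.3475 0.075 ]
0.059865044070518646 -23.680087632045822
t 5.4 tcp [0.523  0.2979 0.1228] yaw 37.63274119399511 tilt 0.06524240548468442 w 0.008464731831211868 F [-0.088   0.3687 -0.4778] gf 0.0 q [ 0.476   0.216   1.8726  0.0007  1.0521 -0.1811]
[ 0.0028  0.0071 -6.7242]
[1.0643 2.9224 0.0035]
[-0.0026 -0.0067  6.3   ]
```

Emit:
jog_arm([
  {"hand": 0.1,"xyz": [0,0,-3.4],"rotation": [0,0,0]},
  {"hand": 0.1,"xyz": [0,0,-3.4],"rotation": [0,0,0]},
  {"hand": 0.6,"xyz": [0.53,1.46,0],"rotation": [0,0,0]},
  {"hand": 0.6,"xyz": [0.53,1.46,0],"rotation": [0,0,0]},
  {"hand": 0.6,"xyz": [0,0,0],"rotation": [0,0,0]},
  {"hand": 0.6,"xyz": [0,0,0],"rotation": [0,0,0]},
  {"hand": 0.6,"xyz": [0,0,2.1],"rotation": [0,0,0]},
  {"hand": 0.6,"xyz": [0,0,2.1],"rotation": [0,0,0]},
  {"hand": 0.6,"xyz": [0,0,2.1],"rotation": [0,0,0]},
  {"hand": 0.05,"xyz": [0,0,0.3],"rotation": [0,0,0]},
], force=60)

```text
t: 6.4
tool_pos: [0.5362, 0.3215, 0.1195]
orientation: [0.441, 0.897, -0.003, -0.002]
contact_force: [-0.1, -0.4, -0.8]
width: 0.0383
grasp_force: 0.0
```

Emit:
jog_arm([
  {"hand": 0.05,"xyz": [0,0,0],"rotation": [0,0,0]},
  {"hand": 0.05,"xyz": [0,0,0],"rotation": [0,0,0]},
  {"hand": 0.05,"xyz": [0,0,0],"rotation": [0,0,0]},
  {"hand": 0.05,"xyz": [0,0,0],"rotation": [0,0,0]},
  {"hand": 0.05,"xyz": [0,0,0],"rotation": [0,0,0]},
  {"hand": 0.05,"xyz": [0,0,0],"rotation": [0,0,0]},
  {"hand": 0.05,"xyz": [0,0,0],"rotation": [0,0,0]},
  {"hand": 0.05,"xyz": [0,0,0],"rotation": [0,0,0]},
  {"hand": 0.05,"xyz": [0,0,0],"rotation": [0,0,0]},
  {"hand": 0.05,"xyz": [0,0,0],"rotation": [0,0,0]},
])

```text
t: 7.4
tool_pos: [0.5395, 0.3232, 0.1232]
orientation: [0.441, 0.897, -0.0, -0.0]
contact_force: [2.5, -2.9, -11.4]
width: 0.0188
grasp_force: 58.7
```

Run:
```python
from h import *
s=env.get_state();print(s['width'],s['grasp_force'])
crank(np.array([.4848,.3482]),.065,-23.7,14,9)
```

```text
0.018846879499790945 58.70071291923523
meas r 0.06008325427454827 ang -24.545013775690062 F [  2.5272  -2.9288 -11.4172] z 0.12320033179415343 t 7.4
[0.53, 1.6] [1.21, 1.03] [1.42, 0.7] [1.55, 0.34] [1.58, -0.05] [1.53, -0.43] [1.38, -0.78] [1.15, -1.09] [0.85, -1.34] end [0.471  0.4117]
```

Run:
```python
from h import *
crank(np.array([.483,.3495]),.0645,-24.5,13.5,9)
```

```text
meas r 0.0622621461822751 ang -24.945127033233643 F [  2.5272  -2.9288 -11.4172] z 0.12320033179415343 t 7.4
[0.69, 1.4] [1.13, 1.01] [1.33, 0.72] [1.47, 0.39] [1.52, 0.04] [1.48, -0.32] [1.37, -0.66] [1.18, -0.96] [0.92, -1.2] end [0.4751 0.4135]
```

Emit:
jog_arm([
  {"hand": 0.05,"xyz": [0.69,1.4,0],"rotation": [0,0,0]},
  {"hand": 0.05,"xyz": [1.13,1.01,0],"rotation": [0,0,0]},
  {"hand": 0.05,"xyz": [1.33,0.72,0],"rotation": [0,0,0]},
  {"hand": 0.05,"xyz": [1.47,0.39,0],"rotation": [0,0,0]},
  {"hand": 0.05,"xyz": [1.52,0.04,0],"rotation": [0,0,0]},
  {"hand": 0.05,"xyz": [1.48,-0.32,0],"rotation": [0,0,0]},
  {"hand": 0.05,"xyz": [1.37,-0.66,0],"rotation": [0,0,0]},
  {"hand": 0.05,"xyz": [1.18,-0.96,0],"rotation": [0,0,0]},
  {"hand": 0.05,"xyz": [0.92,-1.2,0],"rotation": [0,0,0]},
  {"hand": 0.05,"xyz": [0,0,0],"rotation": [0,0,0]},
])

```text
t: 8.4
tool_pos: [0.4718, 0.4142, 0.1236]
orientation: [0.441, 0.898, -0.001, -0.001]
contact_force: [-1.8, 2.8, -9.8]
width: 0.0189
grasp_force: 59.0
```

Run:
```python
from h import *
s=env.get_state();print(s['width'],s['grasp_force'])
crank(np.array([.483,.3495]),.0645,97,13.5,9)
```

```text
0.018902497050951077 59.03583884239197
meas r 0.06561721050744045 ang 99.80996522244126 F [-1.8148  2.7603 -9.7566] z 0.12359912857667063 t 8.4
[0.36, -1.16] [0.28, -1.49] [-0.08, -1.51] [-0.43, -1.45] [-0.76, -1.31] [-1.04, -1.1] [-1.27, -0.82] [-1.43, -0.5] [-1.51, -0.16] end [0.4325 0.3093]
```

Emit:
jog_arm([
  {"hand": 0.05,"xyz": [0.36,-1.3,0],"rotation": [0,0,0]},
  {"hand": 0.05,"xyz": [0.28,-1.49,0],"rotation": [0,0,0]},
  {"hand": 0.05,"xyz": [-0.08,-1.51,0],"rotation": [0,0,0]},
  {"hand": 0.05,"xyz": [-0.43,-1.45,0],"rotation": [0,0,0]},
  {"hand": 0.05,"xyz": [-0.76,-1.31,0],"rotation": [0,0,0]},
  {"hand": 0.05,"xyz": [-1.04,-1.1,0],"rotation": [0,0,0]},
  {"hand": 0.05,"xyz": [-1.27,-0.82,0],"rotation": [0,0,0]},
  {"hand": 0.05,"xyz": [-1.43,-0.5,0],"rotation": [0,0,0]},
  {"hand": 0.05,"xyz": [-1.51,-0.16,0],"rotation": [0,0,0]},
  {"hand": 0.05,"xyz": [0,0,0],"rotation": [0,0,0]},
])

```text
t: 9.4
tool_pos: [0.4365, 0.3059, 0.1237]
orientation: [0.442, 0.897, -0.001, 0.001]
contact_force: [-2.7, -3.7, -5.5]
width: 0.0186
grasp_force: 59.7
```

Run:
```python
from h import *
s=env.get_state();print(s['width'],s['grasp_force'])
crank(np.array([.483,.3495]),.0645,218.5,13.5,9)
```

```text
0.018553120407421627 59.6599155664444
meas r 0.06371981581742563 ang -136.87926848260287 F [-2.6656 -3.6814 -5.4749] z 0.1236784036990367 t 9.4
[-0.99, 0.1] [-1.41, 0.55] [-1.25, 0.86] [-1.01, 1.13] [-0.72, 1.34] [-0.39, 1.47] [-0.03, 1.52] [0.32, 1.48] [0.66, 1.37] end [0.5436 0.3274]
```

Emit:
jog_arm([
  {"hand": 0.05,"xyz": [-0.99,0.1,0],"rotation": [0,0,0]},
  {"hand": 0.05,"xyz": [-1.41,0.55,0],"rotation": [0,0,0]},
  {"hand": 0.05,"xyz": [-1.25,0.86,0],"rotation": [0,0,0]},
  {"hand": 0.05,"xyz": [-1.01,1.13,0],"rotation": [0,0,0]},
  {"hand": 0.05,"xyz": [-0.72,1.34,0],"rotation": [0,0,0]},
  {"hand": 0.05,"xyz": [-0.39,1.47,0],"rotation": [0,0,0]},
  {"hand": 0.05,"xyz": [-0.03,1.52,0],"rotation": [0,0,0]},
  {"hand": 0.05,"xyz": [0.32,1.48,0],"rotation": [0,0,0]},
  {"hand": 0.05,"xyz": [0.66,1.37,0],"rotation": [0,0,0]},
  {"hand": 0.05,"xyz": [0,0,0],"rotation": [0,0,0]},
])

```text
t: 10.4
tool_pos: [0.5459, 0.3315, 0.1238]
orientation: [0.441, 0.898, 0.002, 0.002]
contact_force: [7.4, -0.2, -9.5]
width: 0.0185
grasp_force: 59.5
```

Run:
```python
from h import *
s=env.get_state();print(s['width'],s['grasp_force'])
v=s['tool_pos'][:2]-[.483,.3495];a=np.degrees(np.arctan2(v[1],v[0]))
crank(np.array([.483,.3495]),.0645,a,(100.5-a)/9,9)
```

```text
0.018510542950821246 59.53120708465576
meas r 0.06539947443999632 ang -15.969916586535936 F [ 7.4058 -0.225  -9.4508] z 0.1237754156167836 t 10.4
[1.06, 1.01] [1.2, 0.82] [1.35, 0.53] [1.44, 0.21] [1.45, -0.12] [1.39, -0.44] [1.25, -0.74] [1.06, -1.0] [0.81, -1.21] end [0.4712 0.4129]
```

Emit:
jog_arm([
  {"hand": 0.05,"xyz": [1.06,1.01,0],"rotation": [0,0,0]},
  {"hand": 0.05,"xyz": [1.2,0.82,0],"rotation": [0,0,0]},
  {"hand": 0.05,"xyz": [1.35,0.53,0],"rotation": [0,0,0]},
  {"hand": 0.05,"xyz": [1.44,0.21,0],"rotation": [0,0,0]},
  {"hand": 0.05,"xyz": [1.45,-0.12,0],"rotation": [0,0,0]},
  {"hand": 0.05,"xyz": [1.39,-0.44,0],"rotation": [0,0,0]},
  {"hand": 0.05,"xyz": [1.25,-0.74,0],"rotation": [0,0,0]},
  {"hand": 0.05,"xyz": [1.06,-1.0,0],"rotation": [0,0,0]},
  {"hand": 0.05,"xyz": [0.81,-1.21,0],"rotation": [0,0,0]},
  {"hand": 0.05,"xyz": [0,0,0],"rotation": [0,0,0]},
])

```text
t: 11.4
tool_pos: [0.4721, 0.4136, 0.1243]
orientation: [0.44, 0.898, 0.005, 0.005]
contact_force: [17.8, 6.3, -17.4]
width: 0.0182
grasp_force: 60.3
```

Run:
```python
from h import *
s=snap('top','top4.png');np.savez('top4.npz',**s)
s=env.get_state();print(s['width'],s['grasp_force'],s['contact_force'])
go()
crank(np.array([.483,.3495]),.0645,100,2,1)
```

```text
0.01868612728106947 60.32925546169281 [ 16.8927   6.7693 -16.5903]
t 11.45 tcp [0.4722 0.4136 0.1242] yaw 37.71397835264649 tilt 0.760432844285459 w 0.01868612728106947 F [ 16.8927   6.7693 -16.5903] gf 60.32925546169281 q [ 0.6815  0.253   1.8237 -0.0038  1.0521  0.0252]
meas r 0.06496736730933479 ang 99.59340647936324 F [ 16.8927   6.7693 -16.5903] z 0.12424589739280693 t 11.45
[0.08, -0.26] end [0.4696 0.4126]
```

View pics/top4.png

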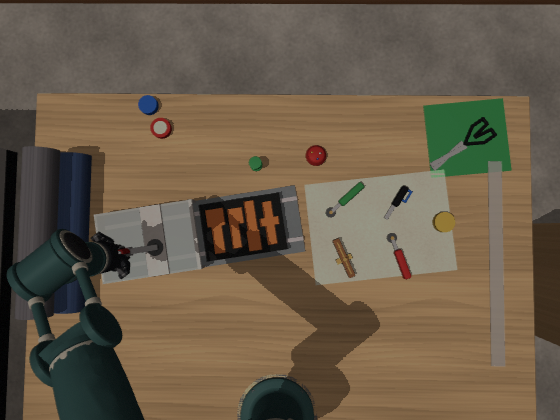

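The tray is out, with the pockets at px (215–272, 227) and the hem gauge's cross-shaped one outermost at (270,222). The gripper still holds the upright grip at (125,255). I'll release it and go to look at the pockets.

Emit:
jog_arm([
  {"hand": 0.6,"xyz": [0,0,0],"rotation": [0,0,0]},
  {"hand": 0.6,"xyz": [0,0,0],"rotation": [0,0,0]},
  {"hand": 0.6,"xyz": [0,0,0],"rotation": [0,0,0]},
  {"hand": 0.6,"xyz": [0,0,0],"rotation": [0,0,0]},
  {"hand": 0.6,"xyz": [0,0,-4],"rotation": [0,0,0]},
  {"hand": 0.6,"xyz": [0,0,-4],"rotation": [0,0,0]},
  {"hand": 0.6,"xyz": [0,0,-4],"rotation": [0,0,0]},
  {"hand": 0.6,"xyz": [0,0,-4],"rotation": [0,0,0]},
  {"hand": 0.6,"xyz": [0,0,0],"rotation": [0,0,-8]},
  {"hand": 0.6,"xyz": [0,0,0],"rotation": [0,0,-8]},
])

```text
t: 12.45
tool_pos: [0.468, 0.4124, 0.2868]
orientation: [0.309, 0.951, 0.002, 0.001]
contact_force: [-0.3, 1.1, -0.5]
width: 0.051
grasp_force: 0.0
```

Emit:
jog_arm([
  {"hand": 0.6,"xyz": [0,0,0],"rotation": [0,0,-8]},
  {"hand": 0.6,"xyz": [0,0,0],"rotation": [0,0,-8]},
  {"hand": 0.6,"xyz": [0,0,0],"rotation": [0,0,-8]},
  {"hand": 0.6,"xyz": [0,0,0],"rotation": [0,0,-8]},
  {"hand": 0.6,"xyz": [0,0,0],"rotation": [0,0,-8]},
  {"hand": 0.6,"xyz": [0,0,0],"rotation": [0,0,-6]},
  {"hand": 0.6,"xyz": [-0.5,-4.5,0],"rotation": [0,0,0]},
  {"hand": 0.6,"xyz": [-0.5,-4.5,0],"rotation": [0,0,0]},
  {"hand": 0.6,"xyz": [-0.5,-4.5,0],"rotation": [0,0,0]},
  {"hand": 0.6,"xyz": [-0.5,-4.5,0],"rotation": [0,0,0]},
])

```text
t: 13.45
tool_pos: [0.517, 0.2361, 0.2838]
orientation: [-0.084, 0.996, 0.0, 0.0]
contact_force: [-0.4, -0.2, -0.3]
width: 0.0511
grasp_force: 0.0
```

Run:
```python
from h import *
go((.53,.075,.28),yaw=99.64)
s=snap('wrist','w5.png');np.savez('w5.npz',**s);print(-s['R'].T@s['t'])
```

```text
t 13.45 tcp [0.517  0.2361 0.2838] yaw 99.69298070008217 tilt 0.02212430184934608 w 0.05111700620085004 F [-0.3709 -0.1566 -0.3438] gf 0.0 q [ 0.3847  0.0335  1.7702 -0.0001  1.3376 -1.3553]
turn about tool z 0.05298070008217337
[  1.4203 -16.1025   0.3813]
[0.4476 0.2229 0.427 ]
```

Emit:
jog_arm([
  {"hand": 0.6,"xyz": [-0.8,-4.3,0],"rotation": [0,0,0]},
  {"hand": 0.6,"xyz": [-0.8,-4.3,0],"rotation": [0,0,0]},
  {"hand": 0.6,"xyz": [-0.8,-4.3,0],"rotation": [0,0,0]},
  {"hand": 0.6,"xyz": [-0.8,-4.3,0],"rotation": [0,0,0]},
  {"hand": 0.6,"xyz": [0,0,0],"rotation": [0,0,0]},
  {"hand": 0.6,"xyz": [0,0,0],"rotation": [0,0,0]},
  {"hand": 0.6,"xyz": [0,0,0],"rotation": [0,0,0]},
  {"hand": 0.6,"xyz": [0,0,0],"rotation": [0,0,0]},
  {"hand": 0.6,"xyz": [0,0,0],"rotation": [0,0,0]},
  {"hand": 0.6,"xyz": [0,0,0],"rotation": [0,0,0]},
])

```text
t: 14.5
tool_pos: [0.5773, 0.0744, 0.2836]
orientation: [-0.085, 0.996, 0.0, 0.0]
contact_force: [0.1, -0.8, -0.1]
width: 0.0514
grasp_force: 0.0
```

Run:
```python
from h import *
go()
s=snap('wrist','w6.png');np.savez('w6.npz',**s)
```

```text
t 14.5 tcp [0.5773 0.0744 0.2836] yaw 99.72543153886839 tilt 0.005530609733454152 w 0.05139597501666473 F [ 0.0827 -0.8447 -0.0999] gf 0.0 q [ 0.0853  0.0601  1.7428  0.      1.3386 -1.6553]
```

View pics/w6.png

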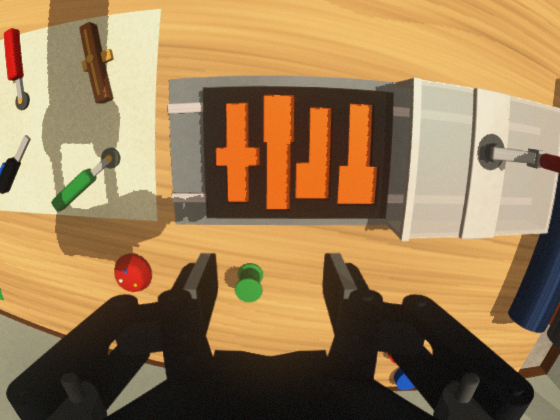

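Emit:
jog_arm([
  {"hand": 0.6,"xyz": [0.5,-4.5,0],"rotation": [0,0,0]},
  {"hand": 0.6,"xyz": [0.5,-4.5,0],"rotation": [0,0,0]},
  {"hand": 0.6,"xyz": [0.5,-4.5,0],"rotation": [0,0,0]},
  {"hand": 0.6,"xyz": [0.5,-4.5,0],"rotation": [0,0,0]},
  {"hand": 0.6,"xyz": [0.5,-4.5,0],"rotation": [0,0,0]},
  {"hand": 0.6,"xyz": [0.5,-4.5,0],"rotation": [0,0,0]},
  {"hand": 0.6,"xyz": [0.5,-4.5,0],"rotation": [0,0,0]},
  {"hand": 0.6,"xyz": [0,0,0],"rotation": [0,0,0]},
  {"hand": 0.6,"xyz": [0,0,0],"rotation": [0,0,0]},
  {"hand": 0.6,"xyz": [0,0,0],"rotation": [0,0,0]},
])

```text
t: 15.55
tool_pos: [0.5957, -0.2419, 0.2833]
orientation: [-0.084, 0.996, 0.0, -0.0]
contact_force: [0.1, 1.0, -0.2]
width: 0.0512
grasp_force: 0.0
```

Run:
```python
from h import *
go()
s=snap('wrist','w7.png');np.savez('w7.npz',**s)
```

```text
t 15.55 tcp [ 0.5957 -0.2419  0.2833] yaw 99.67633743447169 tilt 0.05026611620025429 w 0.05115478345598131 F [ 0.1362  1.0493 -0.1616] gf 0.0 q [-0.4248  0.1776  1.6129  0.0006  1.3518 -2.1646]
```

View pics/w7.png

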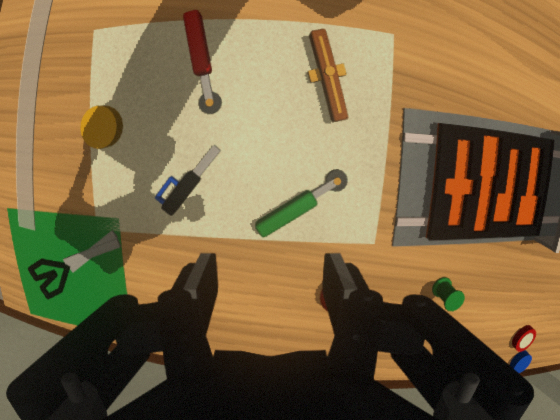

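In w6 the pockets are the hem gauge at (238,155), tracing wheel at (278,152) with its wide head part at the top, and snips at (320,150) with the loop recess bottom-left, so its head is at the top. The rotary cut-out at (357,155) stays empty. In w7 the hem gauge is at (329,75), the tracing wheel at (200,45) with its head at (209,102), and the snips at (190,180) with their head at (213,150). The green look-alike is at (300,205).

```bash
cat > m.py <<'E'
from h import *
def rows(s,m,z,fish=True):
    v,u=np.nonzero(m);return np.array([plane(s,x,y,z,fish) for x,y in zip(u,v)])[:,:2]
th=np.radians(9.64);RX=np.array([np.cos(th),np.sin(th)]);RY=np.array([-np.sin(th),np.cos(th)]);O=np.array([.5242,.2327])
def orange(s):
    h=cv2.cvtColor(s['frame'],cv2.COLOR_RGB2HSV).astype(int);return (h[:,:,0]>5)&(h[:,:,0]<16)&(h[:,:,1]>190)&(h[:,:,2]>110)
E
python3 - <<'E'
from m import *
for n in ['w6','w7']:
    s=dict(np.load(n+'.npz'));m=orange(s).astype(np.uint8);m[:, :(200 if n=='w6' else 430)]=0
    m=cv2.morphologyEx(m,cv2.MORPH_OPEN,np.ones((3,3)))
    k,l,st,c=cv2.connectedComponentsWithStats(m)
    for i in range(1,k):
        if st[i,4]<300: continue
        for z in (.014,.024):
            Q=rows(s,l==i,z)-O;X=Q@RX;Y=Q@RY
            xs=np.linspace(X.min(),X.max(),13)
            w=[(np.round(1e3*np.percentile(Y[(X>=a)&(X<b)],[2,98])).astype(int)).tolist() for a,b in zip(xs[:-1],xs[1:])]
            print(n,st[i,:4],z,'X',np.round(1e3*np.array([X.min(),X.max()]),1),'Y by X',w)
E
```

```text
w6 [263  95  31 114] 0.014 X [-72.4  74.5] Y by X [[-175, -138], [-175, -138], [-175, -138], [-175, -138], [-175, -138], [-170, -142], [-170, -142], [-170, -142], [-170, -142], [-170, -142], [-172, -142], [-172, -141]]
w6 [263  95  31 114] 0.024 X [-71.8  71.6] Y by X [[-175, -139], [-175, -139], [-175, -138], [-175, -138], [-175, -138], [-170, -143], [-170, -143], [-170, -143], [-170, -143], [-170, -142], [-172, -142], [-172, -142]]
w6 [216 103  44  99] 0.014 X [-62.7  65. ] Y by X [[-222, -195], [-222, -195], [-222, -196], [-222, -196], [-222, -196], [-234, -183], [-236, -182], [-235, -182], [-222, -196], [-222, -196], [-223, -195], [-222, -195]]
w6 [216 103  44  99] 0.024 X [-62.3  62.3] Y by X [[-221, -195], [-221, -195], [-221, -195], [-221, -195], [-221, -195], [-233, -183], [-234, -181], [-233, -181], [-221, -195], [-221, -196], [-221, -194], [-221, -195]]
w6 [337 104  40 100] 0.014 X [-64.9  67.4] Y by X [[-65, -36], [-66, -36], [-66, -37], [-65, -37], [-66, -36], [-66, -37], [-65, -36], [-76, -27], [-76, -26], [-77, -26], [-76, -26], [-76, -27]]
w6 [337 104  40 100] 0.024 X 
[... 1571 characters left out ...]
 [-108, -93], [-108, -93], [-124, -93], [-124, -92], [-125, -93], [-125, -93], [-124, -93]]
w7 [494 149  24  72] 0.024 X [-57.7  56. ] Y by X [[-118, -102], [-117, -102], [-118, -103], [-118, -102], [-118, -102], [-117, -102], [-118, -102], [-133, -102], [-133, -102], [-133, -102], [-133, -102], [-133, -103]]
w7 [516 148  24  77] 0.014 X [-63.6  67.4] Y by X [[-56, -37], [-57, -38], [-57, -38], [-57, -38], [-57, -39], [-57, -38], [-57, -38], [-68, -28], [-68, -28], [-68, -28], [-69, -28], [-68, -28]]
w7 [516 148  24  77] 0.024 X [-64.   63.9] Y by X [[-67, -48], [-68, -49], [-68, -49], [-68, -49], [-67, -49], [-68, -49], [-67, -49], [-78, -39], [-78, -39], [-78, -39], [-79, -39], [-78, -39]]
```

```bash
cat >> m.py <<'E'
def fcloud(s):
    f=foc(s);h,w=s['range_z'].shape;v,u=np.mgrid[:h,:w];x,y=(u-s['cx'])/f,(v-s['cy'])/f;r=np.hypot(x,y)+1e-9;k=np.tan(r)/r
    Z=s['range_z'];return (np.dstack([x*k*Z,y*k*Z,Z])-s['t'])@s['R']
def masks(s):
    h=cv2.cvtColor(s['frame'],cv2.COLOR_RGB2HSV).astype(int);H,S,V=h[:,:,0],h[:,:,1],h[:,:,2]
    return dict(tracing=((H<6)|(H>174))&(S>150)&(V>50),snips=(V<60),hem=(H>=7)&(H<17)&(S>110)&(V>40),blue=(H>100)&(H<125)&(S>120)&(V>60))
def tools(s,ext=(.25,.75,-.45,-.1),zr=(.018,.032),zm=.024):
    P=fcloud(s)
    I=(P[:,:,0]>ext[0])&(P[:,:,0]<ext[1])&(P[:,:,1]>ext[2])&(P[:,:,1]<ext[3])
    for n,m in masks(s).items():
        mm=m&I&((P[:,:,2]>zr[0])&(P[:,:,2]<zr[1]) if n!='blue' else P[:,:,2]<.05)
        mm[260:]&=False if n in('snips',) else True
        k,l,st,c=cv2.connectedComponentsWithStats(mm.astype(np.uint8))
        for i in range(1,k):
            if st[i,4]<40: continue
            Q=rows(s,l==i,zm if n!='blue' else .01);mean,(w,h),a=cv2.minAreaRect((Q*1000).astype(np.float32))
            if w<h: a+=90
            print(n,st[i,4],'px',np.round(c[i]),'centre',np.round(mean,1),'size',round(max(w,h),1),round(min(w,h),1),'ang',round(a%180,1),'depth z',np.median(P[l==i][:,2]),'mean',Q.mean(0)*1e3)
E
python3 - <<'E'
from m import *
C=[O+.0011*RX+y*RY for y in (-.2088,-.1566,-.1048)];print('pockets hem,trac,snips',C)
s=dict(np.load('w7.npz'));tools(s)
P=fcloud(s)
for n,(u,v) in dict(trhead=(209,102),snhead=(216,148),crossL=(313,76),crossR=(345,69),green=(300,205)).items(): print(n,plane(s,u,v,.008,True),P[v,u])
s=dict(np.load('w6.npz'));m=orange(s);Q=rows(s,m,.014)-O;X,Y=Q@RX,Q@RY
k=(Y<-.225)&(Y>-.24)|(Y>-.193)&(Y<-.18);print('cross X',np.percentile(X[k],[3,97]))
E
```

```text
pockets hem,trac,snips [array([0.5602, 0.027 ]), array([0.5515, 0.0785]), array([0.5428, 0.1296])]
tracing 1000 px [196.  42.] centre [ 444.2 -361.7] size 85.7 21.3 ang 20.6 depth z 0.02428734760917 mean [ 444.8662 -361.6942]
snips 657 px [180. 193.] centre [ 641.2 -355.6] size 65.0 19.5 ang 148.9 depth z 0.024569134067305733 mean [ 640.919  -355.3892]
hem 1179 px [329.  75.] centre [ 460.2 -192.9] size 118.4 20.9 ang 24.3 depth z 0.024197022731152647 mean [ 460.4814 -192.8742]
blue 114 px [166. 187.] centre [ 642.5 -378.9] size 37.8 12.8 ang 146.1 depth z 0.010661516243126157 mean [ 639.6254 -379.3313]
trhead [ 0.5194 -0.3355  0.008 ] [ 0.5195 -0.3345  0.013 ]
snhead [ 0.5774 -0.3174  0.008 ] [ 0.5775 -0.3176  0.0072]
crossL [ 0.4645 -0.2103  0.008 ] [ 0.4648 -0.2105  0.0098]
crossR [ 0.4462 -0.1712  0.008 ] [ 0.4466 -0.1716  0.0101]
green [ 0.6347 -0.1959  0.008 ] [ 0.6302 -0.1983  0.0251]
cross X [-0.0053  0.0169]
```

Run:
```python
from h import *
go((.6252,-.346,.08),(.6252,-.346,.013),yaw=58.9)
```

```text
t 15.6 tcp [ 0.5958 -0.2416  0.2835] yaw 99.71815379064522 tilt 0.03274651261031415 w 0.051117984882595856 F [ 0.7605 -0.5332 -0.9497] gf 0.0 q [-0.4242  0.1772  1.613   0.0005  1.3517 -2.1647]
turn about tool z 40.81815379064522
[-7.9077 -7.4351 20.3431]
[-0.0001 -0.0038  6.7   ]
```

Emit:
jog_arm([
  {"hand": 0.6,"xyz": [0,0,0],"rotation": [0,0,8.2]},
  {"hand": 0.6,"xyz": [0,0,0],"rotation": [0,0,8.2]},
  {"hand": 0.6,"xyz": [0,0,0],"rotation": [0,0,8.2]},
  {"hand": 0.6,"xyz": [0,0,0],"rotation": [0,0,8.2]},
  {"hand": 0.6,"xyz": [0,0,0],"rotation": [0,0,8]},
  {"hand": 0.6,"xyz": [-2,-1.9,3.8],"rotation": [0,0,0]},
  {"hand": 0.6,"xyz": [-2,-1.9,3.8],"rotation": [0,0,0]},
  {"hand": 0.6,"xyz": [-2,-1.9,3.8],"rotation": [0,0,0]},
  {"hand": 0.6,"xyz": [-1.9,-1.7,3.8],"rotation": [0,0,0]},
  {"hand": 0.6,"xyz": [0,0,0],"rotation": [0,0,0]},
])

```text
t: 16.6
tool_pos: [0.6217, -0.3457, 0.1233]
orientation: [0.269, 0.963, 0.001, -0.006]
contact_force: [-0.8, 0.2, -0.8]
width: 0.0513
grasp_force: 0.0
```

Run:
```python
from m import *
s=snap('wrist');tools(s)
go((.6252,-.346,.013),yaw=58.9)
```

```text
tracing 2361 px [139.  36.] centre [ 445.5 -362.2] size 87.3 21.0 ang 20.5 depth z 0.024046554117084985 mean [ 447.5561 -361.4188]
tracing 497 px [532. 194.] centre [ 742.9 -116.8] size 40.7 28.1 ang 108.6 depth z 0.026024847066266402 mean [ 741.7718 -116.7831]
snips 155 px [414. 147.] centre [ 636.6 -220.7] size 72.9 2.7 ang 132.7 depth z 0.01961939938486269 mean [ 636.9722 -221.0214]
snips 1444 px [272. 228.] centre [ 636.1 -353.5] size 52.2 18.8 ang 148.6 depth z 0.024481887498720795 mean [ 635.8995 -353.1255]
blue 373 px [248. 244.] centre [ 643.  -378.6] size 38.8 13.8 ang 149.6 depth z 0.01050255301453122 mean [ 641.8459 -380.1731]
t 16.65 tcp [ 0.623  -0.3452  0.1268] yaw 58.85962780403045 tilt 0.48094855680482157 w 0.05126128826516339 F [-0.0606 -0.3263  0.3641] gf 0.0 q [-0.541   0.4119  1.6069  0.0003  1.1312 -1.5684]
turn about tool z -0.040372195969553104
[-0.3271  0.0403 11.3765]
```

Emit:
jog_arm([
  {"hand": 0.6,"xyz": [-0.3,0,3.5],"rotation": [0,0,0]},
  {"hand": 0.6,"xyz": [0,0,3.5],"rotation": [0,0,0]},
  {"hand": 0.6,"xyz": [0,0,2.5],"rotation": [0,0,0]},
  {"hand": 0.6,"xyz": [0,0,1.5],"rotation": [0,0,0]},
  {"hand": 0.6,"xyz": [0,0,0.3],"rotation": [0,0,0]},
  {"hand": 0.6,"xyz": [0,0,0],"rotation": [0,0,0]},
  {"hand": 0.05,"xyz": [0,0,0],"rotation": [0,0,0]},
  {"hand": 0.05,"xyz": [0,0,0],"rotation": [0,0,0]},
  {"hand": 0.05,"xyz": [0,0,0],"rotation": [0,0,0]},
  {"hand": 0.05,"xyz": [0,0,0],"rotation": [0,0,0]},
])

```text
t: 17.65
tool_pos: [0.6291, -0.3496, 0.0211]
orientation: [0.269, 0.963, -0.0, 0.002]
contact_force: [-0.4, 0.1, 7.0]
width: 0.017
grasp_force: 58.6
```

Emit:
jog_arm([
  {"hand": 0.05,"xyz": [0,0,0],"rotation": [0,0,0]},
  {"hand": 0.05,"xyz": [0,0,0],"rotation": [0,0,0]},
  {"hand": 0.05,"xyz": [0,0,0],"rotation": [0,0,0]},
  {"hand": 0.05,"xyz": [0,0,-2],"rotation": [0,0,0]},
  {"hand": 0.05,"xyz": [0,0,-3],"rotation": [0,0,0]},
  {"hand": 0.05,"xyz": [0,0,-3],"rotation": [0,0,0]},
  {"hand": 0.05,"xyz": [0,0,0],"rotation": [0,0,0]},
  {"hand": 0.05,"xyz": [0,0,0],"rotation": [0,0,0]},
  {"hand": 0.05,"xyz": [0,0,0],"rotation": [0,0,0]},
  {"hand": 0.05,"xyz": [0,0,0],"rotation": [0,0,0]},
])

```text
t: 18.65
tool_pos: [0.6262, -0.348, 0.0961]
orientation: [0.269, 0.963, 0.001, -0.002]
contact_force: [-0.1, -0.0, -1.2]
width: 0.0169
grasp_force: 58.7
```

Run:
```python
from m import *
s=snap('wrist');np.savez('w8.npz',**s)
p=env.get_state()['tool_pos'];d=np.array([-.856,.5165])
# snips held at x=-4 in its own frame; goal origin (.5428,.1296), tool dir 189.64
e=np.array([np.cos(np.radians(189.64)),np.sin(np.radians(189.64))]);g=np.array([.5428,.1296])-.004*e
print(g);go((*g,.095),(*g,.028),yaw=99.64)
P=fcloud(s);tools(s,zr=(.07,.14),zm=p[2]+.011,ext=(.5,.75,-.45,-.2))
```

```text
[0.5467 0.1303]
t 18.7 tcp [ 0.6264 -0.3481  0.0962] yaw 58.83202546654393 tilt 0.20241779745196903 w 0.017155849068133618 F [-0.1228 -0.0143 -0.6888] gf 58.680898547172546 q [-0.542   0.4438  1.6221  0.      1.0792 -1.5688]
turn about tool z -40.807974533456076
[-0.1602 48.493   0.1237]
[-0.0237  0.      6.7   ]
snips 1475 px [269. 242.] centre [ 611.6 -340. ] size 20.2 17.5 ang 58.8 depth z 0.09906749048044933 mean [ 612.0623 -340.3489]
```

The snips are held only about 3 mm deep, because a finger came down on the loop. I'll set them down and grip again further forward.

Emit:
jog_arm([
  {"hand": 0.05,"xyz": [0,0,3],"rotation": [0,0,0]},
  {"hand": 0.05,"xyz": [0,0,2.5],"rotation": [0,0,0]},
  {"hand": 0.05,"xyz": [0,0,1.6],"rotation": [0,0,0]},
  {"hand": 0.05,"xyz": [0,0,0.3],"rotation": [0,0,0]},
  {"hand": 0.6,"xyz": [0,0,0],"rotation": [0,0,0]},
  {"hand": 0.6,"xyz": [0,0,0],"rotation": [0,0,0]},
  {"hand": 0.6,"xyz": [0,0,0],"rotation": [0,0,0]},
  {"hand": 0.6,"xyz": [0,0,-3],"rotation": [0,0,0]},
  {"hand": 0.6,"xyz": [0,0,-4],"rotation": [0,0,0]},
  {"hand": 0.6,"xyz": [-2,0,-4],"rotation": [0,0,0]},
])

```text
t: 19.7
tool_pos: [0.6429, -0.358, 0.1356]
orientation: [0.269, 0.963, 0.0, -0.001]
contact_force: [0.3, 0.2, -0.4]
width: 0.0512
grasp_force: 0.0
```

Run:
```python
from m import *
s=snap('wrist','w9.png');tools(s,ext=(.5,.75,-.45,-.25))
go()
```

```text
snips 1698 px [269. 196.] centre [ 638.1 -355.9] size 62.9 18.8 ang 148.3 depth z 0.02448003087853998 mean [ 637.2384 -355.6263]
blue 346 px [246. 208.] centre [ 639.9 -378.2] size 37.8 14.0 ang 149.0 depth z 0.01051765991858036 mean [ 638.7343 -380.206 ]
t 19.75 tcp [ 0.6509 -0.3629  0.1465] yaw 58.83850059091744 tilt 0.9314246729806203 w 0.0515028588478251 F [ 5.5029 -3.7439  6.0717] gf 0.0 q [-0.542   0.4396  1.5297 -0.      1.156  -1.5689]
```

View pics/w9.png

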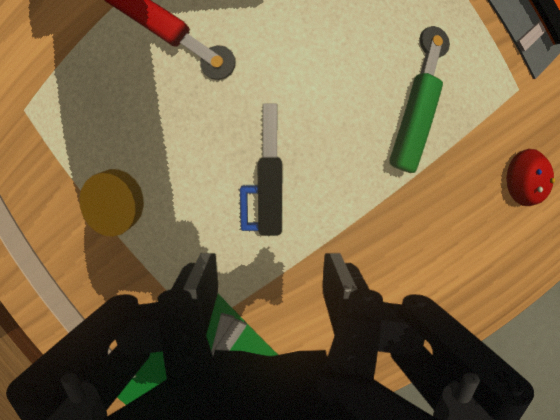

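The snips lie flat again, with the black body at px (270,196), loop (249,208) and blade up to (269,105). I'll grip just ahead of the loop.

Run:
```python
from m import *
go((.618,-.3437,.07),(.618,-.3437,.013),yaw=58.6)
```

```text
t 19.75 tcp [ 0.6509 -0.3629  0.1465] yaw 58.83850059091744 tilt 0.9314246729806203 w 0.0515028588478251 F [ 5.5029 -3.7439  6.0717] gf 0.0 q [-0.542   0.4396  1.5297 -0.      1.156  -1.5689]
turn about tool z 0.23850059091743958
[ 3.9333 -0.078   7.583 ]
[ 0.0927 -0.0002  5.6992]
```

Emit:
jog_arm([
  {"hand": 0.6,"xyz": [0,0,0],"rotation": [0,0,0]},
  {"hand": 0.6,"xyz": [1.8,0,1.5],"rotation": [0,0,0]},
  {"hand": 0.6,"xyz": [1.8,0,1.5],"rotation": [0,0,0]},
  {"hand": 0.6,"xyz": [0,0,2],"rotation": [0,0,0]},
  {"hand": 0.6,"xyz": [0,0,0],"rotation": [0,0,0]},
  {"hand": 0.6,"xyz": [0,0,0],"rotation": [0,0,0]},
  {"hand": 0.6,"xyz": [0,0,0],"rotation": [0,0,0]},
  {"hand": 0.6,"xyz": [0,0,0],"rotation": [0,0,0]},
  {"hand": 0.6,"xyz": [0,0,0],"rotation": [0,0,0]},
  {"hand": 0.6,"xyz": [0,0,0],"rotation": [0,0,0]},
])

```text
t: 20.75
tool_pos: [0.6144, -0.3408, 0.0852]
orientation: [0.269, 0.963, -0.0, 0.001]
contact_force: [0.1, -0.2, -0.4]
width: 0.0514
grasp_force: 0.0
```

Run:
```python
from m import *
go((.618,-.3437,.013),yaw=58.6)
```

```text
t 20.75 tcp [ 0.6144 -0.3408  0.0852] yaw 58.83813193664007 tilt 0.06985136435450982 w 0.05135547231233236 F [ 0.0547 -0.2289 -0.4489] gf 0.0 q [-0.5419  0.4277  1.6676 -0.      1.0451 -1.5688]
turn about tool z 0.23813193664005894
[-0.4469 -0.0605  7.223 ]
```

Emit:
jog_arm([
  {"hand": 0.6,"xyz": [-0.4,0,3],"rotation": [0,0,0]},
  {"hand": 0.6,"xyz": [0,0,2.5],"rotation": [0,0,0]},
  {"hand": 0.6,"xyz": [0,0,1.5],"rotation": [0,0,0]},
  {"hand": 0.6,"xyz": [0,0,0.2],"rotation": [0,0,0]},
  {"hand": 0.6,"xyz": [0,0,0],"rotation": [0,0,0]},
  {"hand": 0.05,"xyz": [0,0,0],"rotation": [0,0,0]},
  {"hand": 0.05,"xyz": [0,0,0],"rotation": [0,0,0]},
  {"hand": 0.05,"xyz": [0,0,0],"rotation": [0,0,0]},
  {"hand": 0.05,"xyz": [0,0,0],"rotation": [0,0,0]},
  {"hand": 0.05,"xyz": [0,0,0],"rotation": [0,0,0]},
])

```text
t: 21.75
tool_pos: [0.6187, -0.3433, 0.0145]
orientation: [0.269, 0.963, -0.0, 0.002]
contact_force: [-0.1, 1.2, 5.9]
width: 0.0179
grasp_force: 62.1
```

Emit:
jog_arm([
  {"hand": 0.05,"xyz": [0,0,0],"rotation": [0,0,0]},
  {"hand": 0.05,"xyz": [0,0,0],"rotation": [0,0,0]},
  {"hand": 0.05,"xyz": [0,0,-2],"rotation": [0,0,0]},
  {"hand": 0.05,"xyz": [0,0,-3],"rotation": [0,0,0]},
  {"hand": 0.05,"xyz": [0,0,-4],"rotation": [0,0,0]},
  {"hand": 0.05,"xyz": [0,0,0],"rotation": [0,0,0]},
  {"hand": 0.05,"xyz": [0,0,0],"rotation": [0,0,0]},
  {"hand": 0.05,"xyz": [0,0,0],"rotation": [0,0,0]},
  {"hand": 0.05,"xyz": [0,0,0],"rotation": [0,0,0]},
  {"hand": 0.05,"xyz": [0,0,0],"rotation": [0,0,0]},
])

```text
t: 22.75
tool_pos: [0.6162, -0.3419, 0.1003]
orientation: [0.269, 0.963, 0.0, -0.002]
contact_force: [-0.7, 0.7, -0.2]
width: 0.0178
grasp_force: 61.4
```

Run:
```python
from m import *
e=np.array([np.cos(np.radians(189.64)),np.sin(np.radians(189.64))]);g=np.array([.5428,.1296])+.001*e
print(g);go((*g,.1),(*g,.028),yaw=99.64)
p=env.get_state()['tool_pos'];s=snap('wrist');tools(s,zr=(p[2]-.02,p[2]+.04),zm=p[2]+.011,ext=(.5,.75,-.45,-.2))
```

```text
[0.5418 0.1294]
t 22.75 tcp [ 0.6162 -0.3419  0.1003] yaw 58.83974801989508 tilt 0.1997791217097182 w 0.017796254112637622 F [-0.6626  0.7234 -0.2462] gf 61.36689305305481 q [-0.5419  0.4194  1.6488 -0.      1.0769 -1.5688]
turn about tool z -40.80025198010492
[-0.5616 47.7102  0.0306]
[-0.0251  0.0002  7.2   ]
snips 663 px [270. 252.] centre [ 605.9 -336.3] size 21.5 7.8 ang 58.8 depth z 0.10503534043360893 mean [ 606.2569 -336.7207]
```

Emit:
jog_arm([
  {"hand": 0.05,"xyz": [0,0,0],"rotation": [0,0,-8.2]},
  {"hand": 0.05,"xyz": [0,0,0],"rotation": [0,0,-8.2]},
  {"hand": 0.05,"xyz": [0,0,0],"rotation": [0,0,-8.2]},
  {"hand": 0.05,"xyz": [0,0,0],"rotation": [0,0,-8.2]},
  {"hand": 0.05,"xyz": [0,0,0],"rotation": [0,0,-8]},
  {"hand": 0.05,"xyz": [0,4,0],"rotation": [0,0,0]},
  {"hand": 0.05,"xyz": [0,4,0],"rotation": [0,0,0]},
  {"hand": 0.05,"xyz": [0,4,0],"rotation": [0,0,0]},
  {"hand": 0.05,"xyz": [0,4,0],"rotation": [0,0,0]},
  {"hand": 0.05,"xyz": [0,4,0],"rotation": [0,0,0]},
])

```text
t: 23.8
tool_pos: [0.5831, -0.1439, 0.1019]
orientation: [-0.084, 0.996, 0.0, -0.0]
contact_force: [0.9, 0.6, -0.9]
width: 0.0177
grasp_force: 61.4
```

Emit:
jog_arm([
  {"hand": 0.05,"xyz": [-0.1,4,0],"rotation": [0,0,0]},
  {"hand": 0.05,"xyz": [-0.1,4,0],"rotation": [0,0,0]},
  {"hand": 0.05,"xyz": [-0.1,4,0],"rotation": [0,0,0]},
  {"hand": 0.05,"xyz": [-0.1,4,0],"rotation": [0,0,0]},
  {"hand": 0.05,"xyz": [-0.1,4,0],"rotation": [0,0,0]},
  {"hand": 0.05,"xyz": [-0.1,4,0],"rotation": [0,0,0]},
  {"hand": 0.05,"xyz": [0,3.5,0],"rotation": [0,0,0]},
  {"hand": 0.05,"xyz": [0,0,0],"rotation": [0,0,0]},
  {"hand": 0.05,"xyz": [0,0,0],"rotation": [0,0,0]},
  {"hand": 0.05,"xyz": [0,0,0],"rotation": [0,0,0]},
])

```text
t: 24.8
tool_pos: [0.5437, 0.126, 0.1022]
orientation: [-0.084, 0.996, -0.0, -0.0]
contact_force: [-0.2, -0.4, -0.2]
width: 0.0178
grasp_force: 61.3
```

Run:
```python
from m import *
go((.5418,.1294,.05),(.5418,.1294,.0295),yaw=99.64)
```

```text
t 24.8 tcp [0.5437 0.126  0.1022] yaw 99.6273494531858 tilt 0.040300812118492436 w 0.01777365847067013 F [-0.19   -0.4278 -0.1754] gf 61.34818196296692 q [ 0.1834  0.1612  1.9808 -0.0005  1.0002 -1.5551]
turn about tool z -0.01265054681419997
[0.1271 0.3661 5.22  ]
[-0.0011  0.0009  2.05  ]
```

Emit:
jog_arm([
  {"hand": 0.05,"xyz": [0.13,0.37,2],"rotation": [0,0,0]},
  {"hand": 0.05,"xyz": [0,0,2],"rotation": [0,0,0]},
  {"hand": 0.05,"xyz": [0,0,1.2],"rotation": [0,0,0]},
  {"hand": 0.05,"xyz": [0,0,0],"rotation": [0,0,0]},
  {"hand": 0.05,"xyz": [0,0,0.5],"rotation": [0,0,0]},
  {"hand": 0.05,"xyz": [0,0,0.5],"rotation": [0,0,0]},
  {"hand": 0.05,"xyz": [0,0,0.5],"rotation": [0,0,0]},
  {"hand": 0.05,"xyz": [0,0,0.4],"rotation": [0,0,0]},
  {"hand": 0.05,"xyz": [0,0,0],"rotation": [0,0,0]},
  {"hand": 0.05,"xyz": [0,0,0],"rotation": [0,0,0]},
])

```text
t: 25.8
tool_pos: [0.5418, 0.1302, 0.0315]
orientation: [-0.084, 0.996, -0.0, -0.0]
contact_force: [0.2, 0.1, -0.8]
width: 0.0178
grasp_force: 61.4
```

Run:
```python
from m import *
go((.5418,.1294,.0295),yaw=99.64)
```

```text
t 25.8 tcp [0.5418 0.1302 0.0315] yaw 99.64531571250028 tilt 0.0038846883862953007 w 0.017839346657851838 F [ 0.1723  0.0534 -0.806 ] gf 61.35043144226074 q [ 0.1912  0.2506  2.0268 -0.      0.8643 -1.548 ]
turn about tool z 0.005315712500276959
[ 0.0148 -0.0813  0.1973]
```

Emit:
jog_arm([
  {"hand": 0.05,"xyz": [0,-0.05,0.2],"rotation": [0,0,0]},
  {"hand": 0.05,"xyz": [0,0,0],"rotation": [0,0,0]},
  {"hand": 0.4,"xyz": [0,0,0],"rotation": [0,0,0]},
  {"hand": 0.4,"xyz": [0,0,0],"rotation": [0,0,0]},
  {"hand": 0.4,"xyz": [0,0,0],"rotation": [0,0,0]},
  {"hand": 0.4,"xyz": [0,0,-2],"rotation": [0,0,0]},
  {"hand": 0.4,"xyz": [0,0,-4],"rotation": [0,0,0]},
  {"hand": 0.4,"xyz": [0,0,-4],"rotation": [0,0,0]},
  {"hand": 0.6,"xyz": [0,0,-4],"rotation": [0,0,0]},
  {"hand": 0.6,"xyz": [0,0,-2],"rotation": [0,0,0]},
])

```text
t: 26.8
tool_pos: [0.5441, 0.1301, 0.1942]
orientation: [-0.084, 0.996, 0.0, 0.003]
contact_force: [1.0, 0.4, 0.6]
width: 0.0515
grasp_force: 0.0
```

```bash
cat >> m.py <<'E'
def placed(s):
    print('-- placed (case frame mm: want Y hem -209, trac -157, snips -105)')
    P=fcloud(s)
    for n,m in masks(s).items():
        mm=m&(P[:,:,2]>.03)&(P[:,:,2]<.046)&(P[:,:,1]<.21)&(P[:,:,1]>-.06)&(P[:,:,0]>.45)&(P[:,:,0]<.68);mm[255:]=0
        k,l,st,c=cv2.connectedComponentsWithStats(mm.astype(np.uint8))
        for i in range(1,k):
            if st[i,4]<150 or n=='blue': continue
            Q=rows(s,l==i,.038);mean,(w,h),a=cv2.minAreaRect((Q*1000).astype(np.float32));a=(a+90 if w<h else a)%180
            r=np.array(mean)/1e3-O;print(n,st[i,4],np.round(c[i]),'X',1e3*r@RX,'Y',1e3*r@RY,'size',w,h,'ang-9.64',a-9.64,'z',np.median(P[l==i][:,2]))
E
python3 - <<'E'
from m import *
s=snap('wrist');np.savez('w10.npz',**s);placed(s);tools(s,ext=(.25,.75,-.5,-.1));go()
E
```

```text
-- placed (case frame mm: want Y hem -209, trac -157, snips -105)
snips 244 [265. 222.] X 31.613889216129497 Y -108.26337767106867 size 46.12369918823242 14.772177696228027 ang-9.64 -0.5298687362670904 z 0.038406596313503696
hem 336 [270. 230.] X 36.61105246745154 Y -106.28700195294682 size 36.19063949584961 18.814170837402344 ang-9.64 -0.5447784805297857 z 0.03833960886489077
tracing 186 px [ 67. 302.] centre [ 742.  -114.9] size 39.7 21.7 ang 150.8 depth z 0.026537870154084705 mean [ 739.8873 -113.8862]
hem 1063 px [19. 82.] centre [ 459.  -188.3] size 120.0 24.9 ang 24.1 depth z 0.024396377634503915 mean [ 461.5921 -186.2873]
t 26.85 tcp [0.5456 0.1304 0.1969] yaw 99.64057337091674 tilt 0.6086550750626586 w 0.05116800398468064 F [1.127  0.4447 2.6629] gf 0.0 q [ 0.1902  0.0668  1.897  -0.      1.1672 -1.5489]
```

Snips are seated: the top is at z 38.4 mm and the yaw error is 0.5°. Next is the hem gauge.

Emit:
jog_arm([
  {"hand": 0.6,"xyz": [0,0,-0.3],"rotation": [0,0,8.5]},
  {"hand": 0.6,"xyz": [0,0,0],"rotation": [0,0,8.5]},
  {"hand": 0.6,"xyz": [0,0,0],"rotation": [0,0,8.5]},
  {"hand": 0.6,"xyz": [0,0,0],"rotation": [0,0,8.5]},
  {"hand": 0.6,"xyz": [0,0,0],"rotation": [0,0,8.5]},
  {"hand": 0.6,"xyz": [0,0,0],"rotation": [0,0,8.5]},
  {"hand": 0.6,"xyz": [0,0,0],"rotation": [0,0,8.5]},
  {"hand": 0.6,"xyz": [0,0,0],"rotation": [0,0,8.5]},
  {"hand": 0.6,"xyz": [0,0,0],"rotation": [0,0,8.5]},
  {"hand": 0.6,"xyz": [0,0,0],"rotation": [0,0,8.5]},
])

```text
t: 27.85
tool_pos: [0.5416, 0.1296, 0.1918]
orientation: [0.614, 0.79, -0.0, -0.0]
contact_force: [-0.0, 0.1, 0.5]
width: 0.0516
grasp_force: 0.0
```

Emit:
jog_arm([
  {"hand": 0.6,"xyz": [0,0,0],"rotation": [0,0,8.5]},
  {"hand": 0.6,"xyz": [0,0,0],"rotation": [0,0,8.5]},
  {"hand": 0.6,"xyz": [0,0,0],"rotation": [0,0,8.5]},
  {"hand": 0.6,"xyz": [0,0,0],"rotation": [0,0,8.5]},
  {"hand": 0.6,"xyz": [0,0,0],"rotation": [0,0,8.5]},
  {"hand": 0.6,"xyz": [0,0,0],"rotation": [0,0,8.5]},
  {"hand": 0.6,"xyz": [0,0,0],"rotation": [0,0,8.5]},
  {"hand": 0.6,"xyz": [0,0,0],"rotation": [0,0,8.5]},
  {"hand": 0.6,"xyz": [0,0,0],"rotation": [0,0,8.5]},
  {"hand": 0.6,"xyz": [0,0,0],"rotation": [0,0,3.8]},
])

```text
t: 28.85
tool_pos: [0.5416, 0.1296, 0.1918]
orientation: [0.978, 0.209, -0.0, -0.0]
contact_force: [-0.1, 0.4, -0.5]
width: 0.0514
grasp_force: 0.0
```

Run:
```python
from m import *
go((.445,-.17,.16),(.4804,-.1839,.013),yaw=-65.7)
```

```text
t 28.85 tcp [0.5416 0.1296 0.1918] yaw -65.92079441929997 tilt 0.04911847513241078 w 0.05144047074107006 F [-0.1213  0.4261 -0.5046] gf 0.0 q [0.1901 0.0707 1.9025 0.     1.1692 1.3407]
turn about tool z -0.22079441929996335
[-21.1263  23.3304   3.1893]
[ 2.6666  2.7265 14.6972]
```

Emit:
jog_arm([
  {"hand": 0.6,"xyz": [-3,3.3,0.4],"rotation": [0,0,0]},
  {"hand": 0.6,"xyz": [-3,3.3,0.4],"rotation": [0,0,0]},
  {"hand": 0.6,"xyz": [-3,3.3,0.4],"rotation": [0,0,0]},
  {"hand": 0.6,"xyz": [-3,3.3,0.4],"rotation": [0,0,0]},
  {"hand": 0.6,"xyz": [-3,3.3,0.4],"rotation": [0,0,0]},
  {"hand": 0.6,"xyz": [-3,3.3,0.4],"rotation": [0,0,0]},
  {"hand": 0.6,"xyz": [-3,3.3,0.4],"rotation": [0,0,0]},
  {"hand": 0.6,"xyz": [0,0,0],"rotation": [0,0,0]},
  {"hand": 0.6,"xyz": [0,0,0],"rotation": [0,0,0]},
  {"hand": 0.6,"xyz": [0,0,0],"rotation": [0,0,0]},
])

```text
t: 29.85
tool_pos: [0.4458, -0.1667, 0.1642]
orientation: [0.978, 0.211, -0.0, -0.0]
contact_force: [-0.2, 0.4, -0.2]
width: 0.0512
grasp_force: 0.0
```

Run:
```python
from m import *
s=snap('wrist');tools(s)
go((.4804,-.1839,.06),(.4804,-.1839,.013),yaw=-65.7)
```

```text
tracing 1069 px [433. 265.] centre [ 448.6 -357.5] size 77.9 23.8 ang 20.4 depth z 0.024215054330866112 mean [ 451.9225 -356.8918]
snips 61 px [422.  34.] centre [ 648.5 -230.9] size 44.4 1.9 ang 133.1 depth z 0.021024368060723633 mean [ 649.2338 -231.4967]
hem 2243 px [299. 190.] centre [ 459.8 -191.2] size 118.1 20.5 ang 24.2 depth z 0.02443955755216907 mean [ 463.0034 -189.6525]
t 29.9 tcp [ 0.4461 -0.1664  0.1644] yaw -65.59105743549921 tilt 0.022576485243506268 w 0.051201098618922955 F [-0.1237  0.5399  0.0941] gf 0.0 q [-0.4096 -0.0629  2.0899  0.0004  1.1147  0.735 ]
turn about tool z 0.10894256450079354
[ 2.4005  3.0107 10.4403]
[-0.0011  0.0015  4.7   ]
```

Emit:
jog_arm([
  {"hand": 0.6,"xyz": [1.2,1.5,2.5],"rotation": [0,0,0]},
  {"hand": 0.6,"xyz": [1.2,1.5,2.5],"rotation": [0,0,0]},
  {"hand": 0.6,"xyz": [0,-0.05,2.5],"rotation": [0,0,0]},
  {"hand": 0.6,"xyz": [0,0,0],"rotation": [0,0,0]},
  {"hand": 0.6,"xyz": [0,0,3],"rotation": [0,0,0]},
  {"hand": 0.6,"xyz": [0,0,2.5],"rotation": [0,0,0]},
  {"hand": 0.6,"xyz": [0,0,1.5],"rotation": [0,0,0]},
  {"hand": 0.6,"xyz": [0,0,0.6],"rotation": [0,0,0]},
  {"hand": 0.6,"xyz": [0,0,0],"rotation": [0,0,0]},
  {"hand": 0.6,"xyz": [0,0,0],"rotation": [0,0,0]},
])

```text
t: 30.9
tool_pos: [0.481, -0.1843, 0.0148]
orientation: [0.977, 0.211, 0.001, 0.001]
contact_force: [-0.6, -0.7, -0.1]
width: 0.0512
grasp_force: 0.0
```

Emit:
jog_arm([
  {"hand": 0.05,"xyz": [0,0,0],"rotation": [0,0,0]},
  {"hand": 0.05,"xyz": [0,0,0],"rotation": [0,0,0]},
  {"hand": 0.05,"xyz": [0,0,0],"rotation": [0,0,0]},
  {"hand": 0.05,"xyz": [0,0,0],"rotation": [0,0,0]},
  {"hand": 0.05,"xyz": [0,0,0],"rotation": [0,0,0]},
  {"hand": 0.05,"xyz": [0,0,0],"rotation": [0,0,0]},
  {"hand": 0.05,"xyz": [0,0,0],"rotation": [0,0,0]},
  {"hand": 0.05,"xyz": [0,0,0],"rotation": [0,0,0]},
  {"hand": 0.05,"xyz": [0,0,0],"rotation": [0,0,0]},
  {"hand": 0.05,"xyz": [0,0,0],"rotation": [0,0,0]},
])

```text
t: 31.9
tool_pos: [0.4809, -0.1848, 0.0149]
orientation: [0.978, 0.211, 0.001, 0.001]
contact_force: [-1.0, 0.1, 6.4]
width: 0.0181
grasp_force: 60.0
```

Run:
```python
from m import *
go((.4804,-.1839,.06),yaw=-65.7)
p=env.get_state()['tool_pos'][:2]*1e3;d=np.array([-.9114,-.4115]);c=np.array([460,-192.2]);print('grip x on hem',(p-c)@d,'perp',np.array([-d[1],d[0]])@(p-c))
```

```text
t 31.9 tcp [ 0.4809 -0.1848  0.0149] yaw -65.68054442978506 tilt 0.12422697244453008 w 0.01805740218860349 F [-1.0475  0.1022  6.3694] gf 60.03664433956146 q [-0.4154  0.2043  2.1253  0.0003  0.8099  0.7308]
turn about tool z 0.019455570214944373
[ 0.001  -0.0926 -4.5129]
grip x on hem -22.070260719731408 perp 1.8225444638579429
```

Emit:
jog_arm([
  {"hand": 0.05,"xyz": [0,0,-2],"rotation": [0,0,0]},
  {"hand": 0.05,"xyz": [0,0,-3],"rotation": [0,0,0]},
  {"hand": 0.05,"xyz": [0,0,-4],"rotation": [0,0,0]},
  {"hand": 0.05,"xyz": [0,0,0],"rotation": [0,0,-8.5]},
  {"hand": 0.05,"xyz": [0,0,0],"rotation": [0,0,-8.5]},
  {"hand": 0.05,"xyz": [0,0,0],"rotation": [0,0,-8.5]},
  {"hand": 0.05,"xyz": [0,0,0],"rotation": [0,0,-8.5]},
  {"hand": 0.05,"xyz": [0,0,0],"rotation": [0,0,-8.5]},
  {"hand": 0.05,"xyz": [0,0,0],"rotation": [0,0,-8.5]},
  {"hand": 0.05,"xyz": [0,0,0],"rotation": [0,0,-8.5]},
])

```text
t: 32.9
tool_pos: [0.4795, -0.1844, 0.1034]
orientation: [0.742, 0.67, -0.0, -0.0]
contact_force: [0.6, 0.0, -0.5]
width: 0.0179
grasp_force: 59.3
```

Emit:
jog_arm([
  {"hand": 0.05,"xyz": [0,0,0],"rotation": [0,0,-8.5]},
  {"hand": 0.05,"xyz": [0,0,0],"rotation": [0,0,-8.5]},
  {"hand": 0.05,"xyz": [0,0,0],"rotation": [0,0,-8.5]},
  {"hand": 0.05,"xyz": [0,0,0],"rotation": [0,0,-8.5]},
  {"hand": 0.05,"xyz": [0,0,0],"rotation": [0,0,-8.5]},
  {"hand": 0.05,"xyz": [0,0,0],"rotation": [0,0,-8.5]},
  {"hand": 0.05,"xyz": [0,0,0],"rotation": [0,0,-8.5]},
  {"hand": 0.05,"xyz": [0,0,0],"rotation": [0,0,-8.5]},
  {"hand": 0.05,"xyz": [0,0,0],"rotation": [0,0,-8.5]},
  {"hand": 0.05,"xyz": [0,0,0],"rotation": [0,0,-8.5]},
])

```text
t: 33.9
tool_pos: [0.4795, -0.1843, 0.1034]
orientation: [0.094, 0.996, 0.0, -0.0]
contact_force: [0.1, -0.1, -0.8]
width: 0.0181
grasp_force: 59.3
```

Emit:
jog_arm([
  {"hand": 0.05,"xyz": [0,0,0],"rotation": [0,0,-8.5]},
  {"hand": 0.05,"xyz": [0,0,0],"rotation": [0,0,-8.5]},
  {"hand": 0.05,"xyz": [0,0,0],"rotation": [0,0,-3.8]},
  {"hand": 0.05,"xyz": [0,0,0],"rotation": [0,0,0]},
  {"hand": 0.05,"xyz": [0,0,0],"rotation": [0,0,0]},
  {"hand": 0.05,"xyz": [0,0,0],"rotation": [0,0,0]},
  {"hand": 0.05,"xyz": [0,0,0],"rotation": [0,0,0]},
  {"hand": 0.05,"xyz": [0,0,0],"rotation": [0,0,0]},
  {"hand": 0.05,"xyz": [0,0,0],"rotation": [0,0,0]},
  {"hand": 0.05,"xyz": [0,0,0],"rotation": [0,0,0]},
])

```text
t: 34.9
tool_pos: [0.4798, -0.1843, 0.1035]
orientation: [-0.084, 0.996, 0.0, 0.0]
contact_force: [-0.5, -0.4, -0.8]
width: 0.0178
grasp_force: 59.2
```

Run:
```python
from m import *
go((.5385,.0233,.1),(.5385,.0233,.03),yaw=99.64)
```

```text
t 34.9 tcp [ 0.4798 -0.1843  0.1035] yaw 99.63013126632029 tilt 0.0010447601282783988 w 0.017843633318136237 F [-0.5098 -0.4156 -0.7941] gf 59.24421429634094 q [-0.4153  0.0787  2.0711  0.      0.9917 -2.1542]
turn about tool z -0.009868733679709862
[-9.2625 19.4877  0.349 ]
[ 0.0001 -0.0001  7.    ]
```

Emit:
jog_arm([
  {"hand": 0.05,"xyz": [-1.55,3.25,0],"rotation": [0,0,0]},
  {"hand": 0.05,"xyz": [-1.55,3.25,0],"rotation": [0,0,0]},
  {"hand": 0.05,"xyz": [-1.55,3.25,0],"rotation": [0,0,0]},
  {"hand": 0.05,"xyz": [-1.55,3.25,0],"rotation": [0,0,0]},
  {"hand": 0.05,"xyz": [-1.55,3.25,0],"rotation": [0,0,0]},
  {"hand": 0.05,"xyz": [-1.5,3.25,0.3],"rotation": [0,0,0]},
  {"hand": 0.05,"xyz": [0,0,2],"rotation": [0,0,0]},
  {"hand": 0.05,"xyz": [0,0,2],"rotation": [0,0,0]},
  {"hand": 0.05,"xyz": [0,0,0],"rotation": [0,0,0]},
  {"hand": 0.05,"xyz": [0,0,0],"rotation": [0,0,0]},
])

```text
t: 35.9
tool_pos: [0.5379, 0.0234, 0.0602]
orientation: [-0.084, 0.996, 0.0, -0.001]
contact_force: [0.2, -0.6, -0.9]
width: 0.0178
grasp_force: 59.2
```

Run:
```python
from m import *
go((.5385,.0233,.03),yaw=99.64)
s=snap('wrist');P=fcloud(s);p=env.get_state()['tool_pos']
m=masks(s)['hem']&(P[:,:,2]>p[2]-.0)&(P[:,:,2]<p[2]+.03);m[300:]=0
k,l,st,c=cv2.connectedComponentsWithStats(m.astype(np.uint8))
for i in range(1,k):
    if st[i,4]>150:
        Q=rows(s,l==i,p[2]+.0091)-O;print(st[i,4],c[i],'X',(Q@RX).min(),(Q@RX).max(),'Y',np.percentile(Q@RY,[2,50,98]),np.median(P[l==i][:,2]))
```

```text
t 35.9 tcp [0.5379 0.0234 0.0602] yaw 99.63420116300328 tilt 0.07526778395713533 w 0.017808097678657184 F [ 0.2174 -0.5902 -0.9212] gf 59.227192997932434 q [-0.0028  0.1794  2.05   -0.0001  0.9135 -1.7418]
turn about tool z -0.005798836996717682
[-0.0609 -0.0161  3.0247]
3871 [270.9881 243.9871] X -0.059795881701755114 -0.008333390156388024 Y [-0.2191 -0.2088 -0.2001] 0.06983229719484567
250 [316.048 273.228] X -0.028610115286196232 -0.015260778638531886 Y [-0.1927 -0.1889 -0.1842] 0.0810222570002363
```

Emit:
jog_arm([
  {"hand": 0.05,"xyz": [-0.06,0,1],"rotation": [0,0,0]},
  {"hand": 0.05,"xyz": [0,0,0.5],"rotation": [0,0,0]},
  {"hand": 0.05,"xyz": [0,0,0.5],"rotation": [0,0,0]},
  {"hand": 0.05,"xyz": [0,0,0.5],"rotation": [0,0,0]},
  {"hand": 0.05,"xyz": [0,0,0.5],"rotation": [0,0,0]},
  {"hand": 0.05,"xyz": [0,0,0.1],"rotation": [0,0,0]},
  {"hand": 0.05,"xyz": [0,0,0],"rotation": [0,0,0]},
  {"hand": 0.05,"xyz": [0,0,0],"rotation": [0,0,0]},
  {"hand": 0.05,"xyz": [0,0,0],"rotation": [0,0,0]},
  {"hand": 0.05,"xyz": [0,0,0],"rotation": [0,0,0]},
])

```text
t: 36.95
tool_pos: [0.5391, 0.0235, 0.0297]
orientation: [-0.084, 0.996, -0.0, 0.0]
contact_force: [0.0, 1.2, -0.2]
width: 0.0181
grasp_force: 59.3
```

Emit:
jog_arm([
  {"hand": 0.4,"xyz": [0,0,0],"rotation": [0,0,0]},
  {"hand": 0.4,"xyz": [0,0,0],"rotation": [0,0,0]},
  {"hand": 0.4,"xyz": [0,0,0],"rotation": [0,0,0]},
  {"hand": 0.4,"xyz": [0,0,-2],"rotation": [0,0,0]},
  {"hand": 0.4,"xyz": [0,0,-4],"rotation": [0,0,0]},
  {"hand": 0.4,"xyz": [0,0,-4],"rotation": [0,0,0]},
  {"hand": 0.6,"xyz": [0,0,-4],"rotation": [0,0,0]},
  {"hand": 0.6,"xyz": [-3,0,-2],"rotation": [0,0,0]},
  {"hand": 0.6,"xyz": [-3,0,0],"rotation": [0,0,0]},
  {"hand": 0.6,"xyz": [0,0,0],"rotation": [0,0,0]},
])

```text
t: 37.95
tool_pos: [0.602, 0.0339, 0.1914]
orientation: [-0.084, 0.996, -0.0, 0.003]
contact_force: [-0.1, -1.4, 0.3]
width: 0.0513
grasp_force: 0.0
```

Run:
```python
from m import *
s=snap('wrist');np.savez('w11.npz',**s);placed(s);tools(s,ext=(.25,.75,-.5,-.1))
go((.425,-.345,.16),yaw=-69.4)
```

```text
-- placed (case frame mm: want Y hem -209, trac -157, snips -105)
snips 1246 [377. 172.] X 23.343168368934734 Y -108.243709929781 size 63.66295623779297 21.96648597717285 ang-9.64 0.1341508483886713 z 0.03810251688943782
hem 2161 [269. 147.] X 3.9799880977474302 Y -211.26744830131872 size 118.77606201171875 20.17852210998535 ang-9.64 -1.3742510223388678 z 0.03846992510827976
hem 748 [378. 170.] X 23.221166189552065 Y -108.28149152595984 size 63.91459655761719 21.887788772583008 ang-9.64 0.08783756256103459 z 0.03816129094431108
tracing 288 px [127. 283.] centre [ 741.3 -115.1] size 36.1 23.0 ang 100.6 depth z 0.02644762751096113 mean [ 740.3392 -114.8433]
t 38.0 tcp [0.5994 0.0337 0.1899] yaw 99.65713408486778 tilt 0.059767187724201136 w 0.05123949481923213 F [ 0.4     0.5926 -0.223 ] gf 0.0 q [ 0.0147  0.1526  1.8152 -0.      1.1728 -1.7246]
turn about tool z -10.942865915132217
[ 29.6519 -29.3139   2.9684]
```

Emit:
jog_arm([
  {"hand": 0.6,"xyz": [0,0,0],"rotation": [0,0,8.5]},
  {"hand": 0.6,"xyz": [0,0,0],"rotation": [0,0,8.5]},
  {"hand": 0.6,"xyz": [0,0,0],"rotation": [0,0,8.5]},
  {"hand": 0.6,"xyz": [0,0,0],"rotation": [0,0,8.5]},
  {"hand": 0.6,"xyz": [0,0,0],"rotation": [0,0,8.5]},
  {"hand": 0.6,"xyz": [0,0,0],"rotation": [0,0,8.5]},
  {"hand": 0.6,"xyz": [0,0,0],"rotation": [0,0,8.5]},
  {"hand": 0.6,"xyz": [0,0,0],"rotation": [0,0,8.5]},
  {"hand": 0.6,"xyz": [0,0,0],"rotation": [0,0,8.5]},
  {"hand": 0.6,"xyz": [0,0,0],"rotation": [0,0,8.5]},
])

```text
t: 39.0
tool_pos: [0.5962, 0.0334, 0.1884]
orientation: [0.614, 0.79, -0.001, -0.001]
contact_force: [0.3, -0.6, 0.3]
width: 0.0513
grasp_force: 0.0
```

Emit:
jog_arm([
  {"hand": 0.6,"xyz": [0,0,0],"rotation": [0,0,8.5]},
  {"hand": 0.6,"xyz": [0,0,0],"rotation": [0,0,8.5]},
  {"hand": 0.6,"xyz": [0,0,0],"rotation": [0,0,8.5]},
  {"hand": 0.6,"xyz": [0,0,0],"rotation": [0,0,8.5]},
  {"hand": 0.6,"xyz": [0,0,0],"rotation": [0,0,8.5]},
  {"hand": 0.6,"xyz": [0,0,0],"rotation": [0,0,8.5]},
  {"hand": 0.6,"xyz": [0,0,0],"rotation": [0,0,8.5]},
  {"hand": 0.6,"xyz": [0,0,0],"rotation": [0,0,8.5]},
  {"hand": 0.6,"xyz": [0,0,0],"rotation": [0,0,8.5]},
  {"hand": 0.6,"xyz": [0,0,0],"rotation": [0,0,7.5]},
])

```text
t: 40.0
tool_pos: [0.5963, 0.0334, 0.1884]
orientation: [0.984, 0.176, -0.001, -0.0]
contact_force: [0.7, 0.2, 0.3]
width: 0.051
grasp_force: 0.0
```

Emit:
jog_arm([
  {"hand": 0.6,"xyz": [-3.2,3.2,0.3],"rotation": [0,0,0]},
  {"hand": 0.6,"xyz": [-3.2,3.2,0.3],"rotation": [0,0,0]},
  {"hand": 0.6,"xyz": [-3.2,3.2,0.3],"rotation": [0,0,0]},
  {"hand": 0.6,"xyz": [-3.2,3.2,0.3],"rotation": [0,0,0]},
  {"hand": 0.6,"xyz": [-3.2,3.2,0.3],"rotation": [0,0,0]},
  {"hand": 0.6,"xyz": [-3.2,3.2,0.3],"rotation": [0,0,0]},
  {"hand": 0.6,"xyz": [-3.2,3.2,0.3],"rotation": [0,0,0]},
  {"hand": 0.6,"xyz": [-3.2,3.2,0.3],"rotation": [0,0,0]},
  {"hand": 0.6,"xyz": [-3.2,3.2,0.3],"rotation": [0,0,0]},
  {"hand": 0.6,"xyz": [0,0,0],"rotation": [0,0,0]},
])

```text
t: 41.0
tool_pos: [0.4263, -0.3408, 0.1613]
orientation: [0.984, 0.176, -0.001, -0.0]
contact_force: [0.6, 0.1, 0.3]
width: 0.0512
grasp_force: 0.0
```

Run:
```python
from m import *
s=snap('wrist');tools(s,ext=(.25,.75,-.55,-.1))
go((.459,-.356,.06),(.459,-.356,.013),yaw=-69.4)
```

```text
tracing 2103 px [298. 186.] centre [ 444.3 -362.3] size 85.0 20.8 ang 20.4 depth z 0.02430791584946584 mean [ 445.1956 -361.8276]
t 41.05 tcp [ 0.4274 -0.3387  0.1614] yaw -69.63434830617652 tilt 0.1516572944728476 w 0.05091317082181655 F [-1.0793 -0.1765 -0.5105] gf 0.0 q [-0.7156  0.0768  1.9553 -0.0003  1.1122  0.4999]
turn about tool z -0.23434830617651414
[ 2.3656  2.7536 10.1255]
[0.0072 0.0102 4.7   ]
```

Emit:
jog_arm([
  {"hand": 0.6,"xyz": [1.2,1.4,2.5],"rotation": [0,0,0]},
  {"hand": 0.6,"xyz": [1.2,1.4,2.5],"rotation": [0,0,0]},
  {"hand": 0.6,"xyz": [0,0,2.5],"rotation": [0,0,0]},
  {"hand": 0.6,"xyz": [0,0,0],"rotation": [0,0,0]},
  {"hand": 0.6,"xyz": [0,0,3],"rotation": [0,0,0]},
  {"hand": 0.6,"xyz": [0,0,2.5],"rotation": [0,0,0]},
  {"hand": 0.6,"xyz": [0,0,1.3],"rotation": [0,0,0]},
  {"hand": 0.6,"xyz": [0,0,0.4],"rotation": [0,0,0]},
  {"hand": 0.6,"xyz": [0,0,0],"rotation": [0,0,0]},
  {"hand": 0.6,"xyz": [0,0,0],"rotation": [0,0,0]},
])

```text
t: 42.05
tool_pos: [0.4634, -0.3558, 0.017]
orientation: [0.984, 0.179, 0.001, 0.001]
contact_force: [-0.6, -0.6, 0.9]
width: 0.0513
grasp_force: 0.0
```

Emit:
jog_arm([
  {"hand": 0.05,"xyz": [0,0,0],"rotation": [0,0,0]},
  {"hand": 0.05,"xyz": [0,0,0],"rotation": [0,0,0]},
  {"hand": 0.05,"xyz": [0,0,0],"rotation": [0,0,0]},
  {"hand": 0.05,"xyz": [0,0,0],"rotation": [0,0,0]},
  {"hand": 0.05,"xyz": [0,0,0],"rotation": [0,0,0]},
  {"hand": 0.05,"xyz": [0,0,0],"rotation": [0,0,0]},
  {"hand": 0.05,"xyz": [0,0,0],"rotation": [0,0,0]},
  {"hand": 0.05,"xyz": [0,0,0],"rotation": [0,0,0]},
  {"hand": 0.05,"xyz": [0,0,0],"rotation": [0,0,0]},
  {"hand": 0.05,"xyz": [0,0,0],"rotation": [0,0,0]},
])

```text
t: 43.05
tool_pos: [0.4633, -0.356, 0.0169]
orientation: [0.984, 0.179, 0.001, 0.001]
contact_force: [-1.3, 0.4, 6.2]
width: 0.02
grasp_force: 59.6
```

Run:
```python
from m import *
go(yaw=-69.4)
p=env.get_state()['tool_pos'][:2]*1e3;d=np.array([.9367,.35]);c=np.array([444.3,-362.0]);print('grip x',(p-c)@d-26,'perp',np.array([-d[1],d[0]])@(p-c))
```

```text
t 43.05 tcp [ 0.4633 -0.356   0.0169] yaw -69.36707642167111 tilt 0.12755020730125594 w 0.02001644723969833 F [-1.3494  0.3987  6.159 ] gf 59.58535015583038 q [-0.6979  0.3138  1.9765  0.      0.8491  0.5128]
turn about tool z 0.03292357832889081
grip x -6.123732581911796 perp -1.0413687938468126
```

Emit:
jog_arm([
  {"hand": 0.05,"xyz": [0,0,-2],"rotation": [0,0,0]},
  {"hand": 0.05,"xyz": [0,0,-3],"rotation": [0,0,0]},
  {"hand": 0.05,"xyz": [0,0,-4],"rotation": [0,0,0]},
  {"hand": 0.05,"xyz": [0,0,0],"rotation": [0,0,-8.5]},
  {"hand": 0.05,"xyz": [0,0,0],"rotation": [0,0,-8.5]},
  {"hand": 0.05,"xyz": [0,0,0],"rotation": [0,0,-8.5]},
  {"hand": 0.05,"xyz": [0,0,0],"rotation": [0,0,-8.5]},
  {"hand": 0.05,"xyz": [0,0,0],"rotation": [0,0,-8.5]},
  {"hand": 0.05,"xyz": [0,0,0],"rotation": [0,0,-8.5]},
  {"hand": 0.05,"xyz": [0,0,0],"rotation": [0,0,-8.5]},
])

```text
t: 44.05
tool_pos: [0.4621, -0.355, 0.1052]
orientation: [0.763, 0.646, -0.0, -0.0]
contact_force: [-0.0, -0.0, -0.0]
width: 0.0201
grasp_force: 58.9
```

Emit:
jog_arm([
  {"hand": 0.05,"xyz": [0,0,0],"rotation": [0,0,-8.5]},
  {"hand": 0.05,"xyz": [0,0,0],"rotation": [0,0,-8.5]},
  {"hand": 0.05,"xyz": [0,0,0],"rotation": [0,0,-8.5]},
  {"hand": 0.05,"xyz": [0,0,0],"rotation": [0,0,-8.5]},
  {"hand": 0.05,"xyz": [0,0,0],"rotation": [0,0,-8.5]},
  {"hand": 0.05,"xyz": [0,0,0],"rotation": [0,0,-8.5]},
  {"hand": 0.05,"xyz": [0,0,0],"rotation": [0,0,-8.5]},
  {"hand": 0.05,"xyz": [0,0,0],"rotation": [0,0,-8.5]},
  {"hand": 0.05,"xyz": [0,0,0],"rotation": [0,0,-8.5]},
  {"hand": 0.05,"xyz": [0,0,0],"rotation": [0,0,-8.5]},
])

```text
t: 45.05
tool_pos: [0.4621, -0.355, 0.1052]
orientation: [0.126, 0.992, 0.0, -0.0]
contact_force: [0.1, 0.4, -0.0]
width: 0.0202
grasp_force: 58.9
```

Emit:
jog_arm([
  {"hand": 0.05,"xyz": [0,0,0],"rotation": [0,0,-8.5]},
  {"hand": 0.05,"xyz": [0,0,0],"rotation": [0,0,-8.5]},
  {"hand": 0.05,"xyz": [0,0,0],"rotation": [0,0,-7.5]},
  {"hand": 0.05,"xyz": [0,0,0],"rotation": [0,0,0]},
  {"hand": 0.05,"xyz": [0,0,0],"rotation": [0,0,0]},
  {"hand": 0.05,"xyz": [0,0,0],"rotation": [0,0,0]},
  {"hand": 0.05,"xyz": [0,0,0],"rotation": [0,0,0]},
  {"hand": 0.05,"xyz": [0,0,0],"rotation": [0,0,0]},
  {"hand": 0.05,"xyz": [0,0,0],"rotation": [0,0,0]},
  {"hand": 0.05,"xyz": [0,0,0],"rotation": [0,0,0]},
])

```text
t: 46.05
tool_pos: [0.4624, -0.3552, 0.1055]
orientation: [-0.084, 0.996, -0.0, 0.0]
contact_force: [0.1, -1.1, -0.4]
width: 0.0195
grasp_force: 58.9
```

Run:
```python
from m import *
go((.5575,.0795,.1),(.5575,.0795,.033),yaw=99.64)
```

```text
t 46.05 tcp [ 0.4624 -0.3552  0.1055] yaw 99.62166070078865 tilt 0.00023874845397121007 w 0.019523684610018553 F [ 0.0718 -1.1323 -0.3961] gf 58.85146200656891 q [-0.6978  0.2016  1.9256  0.      1.0144 -2.4365]
turn about tool z -0.018339299211348248
[-16.6544  41.2685   0.5502]
[0.  0.  6.7]
```

Emit:
jog_arm([
  {"hand": 0.05,"xyz": [-1.5,3.75,0],"rotation": [0,0,0]},
  {"hand": 0.05,"xyz": [-1.5,3.75,0],"rotation": [0,0,0]},
  {"hand": 0.05,"xyz": [-1.5,3.75,0],"rotation": [0,0,0]},
  {"hand": 0.05,"xyz": [-1.5,3.75,0],"rotation": [0,0,0]},
  {"hand": 0.05,"xyz": [-1.5,3.75,0],"rotation": [0,0,0]},
  {"hand": 0.05,"xyz": [-1.5,3.75,0],"rotation": [0,0,0]},
  {"hand": 0.05,"xyz": [-1.5,3.75,0],"rotation": [0,0,0]},
  {"hand": 0.05,"xyz": [-1.5,3.75,0],"rotation": [0,0,0]},
  {"hand": 0.05,"xyz": [-1.5,3.75,0],"rotation": [0,0,0]},
  {"hand": 0.05,"xyz": [-1.5,3.75,0],"rotation": [0,0,0]},
])

```text
t: 47.05
tool_pos: [0.5477, 0.0413, 0.1057]
orientation: [-0.084, 0.996, -0.0, 0.0]
contact_force: [1.4, 0.2, -0.6]
width: 0.0197
grasp_force: 58.9
```

Emit:
jog_arm([
  {"hand": 0.05,"xyz": [-1.6,3.75,0.5],"rotation": [0,0,0]},
  {"hand": 0.05,"xyz": [0,0,1.5],"rotation": [0,0,0]},
  {"hand": 0.05,"xyz": [0,0,1.5],"rotation": [0,0,0]},
  {"hand": 0.05,"xyz": [0,0,0],"rotation": [0,0,0]},
  {"hand": 0.05,"xyz": [0,0,0],"rotation": [0,0,0]},
  {"hand": 0.05,"xyz": [0,0,0],"rotation": [0,0,0]},
  {"hand": 0.05,"xyz": [0,0,0],"rotation": [0,0,0]},
  {"hand": 0.05,"xyz": [0,0,0],"rotation": [0,0,0]},
  {"hand": 0.05,"xyz": [0,0,0],"rotation": [0,0,0]},
  {"hand": 0.05,"xyz": [0,0,0],"rotation": [0,0,0]},
])

```text
t: 48.05
tool_pos: [0.5572, 0.0791, 0.0708]
orientation: [-0.084, 0.996, -0.0, 0.0]
contact_force: [0.2, 0.5, 0.2]
width: 0.0196
grasp_force: 59.0
```

Run:
```python
from m import *
go((.5575,.0795,.033),yaw=99.64)
s=snap('wrist','w12.png');np.savez('w12.npz',**s);P=fcloud(s);p=env.get_state()['tool_pos']
m=masks(s)['tracing']&(P[:,:,2]>p[2]-.01)&(P[:,:,2]<p[2]+.03);m[300:]=0
k,l,st,c=cv2.connectedComponentsWithStats(m.astype(np.uint8))
for i in range(1,k):
    if st[i,4]>100:
        Q=rows(s,l==i,p[2]+.007)-O;print(st[i,4],c[i],'X',(Q@RX).min(),(Q@RX).max(),'Y',np.percentile(Q@RY,[2,50,98]),np.median(P[l==i][:,2]))
```

```text
t 48.05 tcp [0.5572 0.0791 0.0708] yaw 99.62645793981258 tilt 0.030790143744607482 w 0.01959898652226938 F [0.1944 0.4897 0.2394] gf 59.003536105155945 q [ 0.0968  0.2068  1.9933 -0.      0.9409 -1.642 ]
turn about tool z -0.01354206018741877
[-0.0347  0.0312  3.779 ]
3570 [269.7711 259.3196] X -0.01986688788574707 0.0219270221701547 Y [-0.1684 -0.1583 -0.1484] 0.0780242384818592
```

View pics/w12.png

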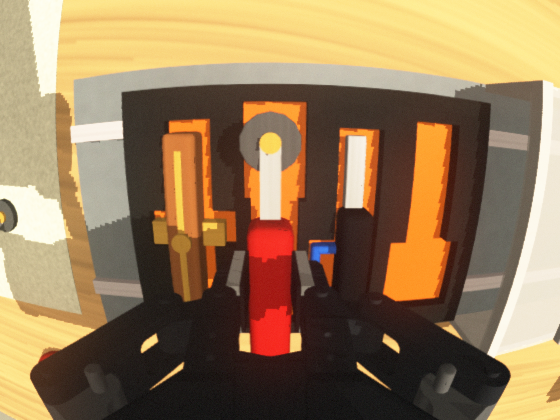

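The wrist view shows the wheel over its cut-out at (271,142), the snips seated at (355,230) and the hem gauge seated at (182,225). I'll check the wheel centre before lowering.

Run:
```python
from m import *
s=dict(np.load('w12.npz'));q=plane(s,271,142,.062,True)[:2]-O;print('wheel',q@RX,q@RY)
q=plane(s,274,103,.014,True)[:2]-O;print('pocket end',q@RX,q@RY)
for u in (244,305):
    for z in(.014,.024): q=plane(s,u,140,z,True)[:2]-O;print('pocket side',z,q@RX,q@RY)
```

```text
wheel -0.051888586774378936 -0.15785031630658986
pocket end -0.07210934600748006 -0.15592117711005565
pocket side 0.014 -0.0494155717946243 -0.1742864897450442
pocket side 0.024 -0.05014116797192923 -0.1734833891274226
pocket side 0.014 -0.04948692084879795 -0.13684856076687107
pocket side 0.024 -0.05020894904659758 -0.13791763301631227
```

Emit:
jog_arm([
  {"hand": 0.05,"xyz": [0,0.1,1.5],"rotation": [0,0,0]},
  {"hand": 0.05,"xyz": [0,0,0.5],"rotation": [0,0,0]},
  {"hand": 0.05,"xyz": [0,0,0.5],"rotation": [0,0,0]},
  {"hand": 0.05,"xyz": [0,0,0.5],"rotation": [0,0,0]},
  {"hand": 0.05,"xyz": [0,0,0.5],"rotation": [0,0,0]},
  {"hand": 0.05,"xyz": [0,0,0.4],"rotation": [0,0,0]},
  {"hand": 0.05,"xyz": [0,0,0],"rotation": [0,0,0]},
  {"hand": 0.05,"xyz": [0,0,0],"rotation": [0,0,0]},
  {"hand": 0.05,"xyz": [0,0,0],"rotation": [0,0,0]},
  {"hand": 0.05,"xyz": [0,0,0],"rotation": [0,0,0]},
])

```text
t: 49.1
tool_pos: [0.5569, 0.0802, 0.0316]
orientation: [-0.084, 0.996, -0.0, 0.0]
contact_force: [-0.3, 0.2, -0.3]
width: 0.0197
grasp_force: 59.0
```

Emit:
jog_arm([
  {"hand": 0.4,"xyz": [0,0,0],"rotation": [0,0,0]},
  {"hand": 0.4,"xyz": [0,0,0],"rotation": [0,0,0]},
  {"hand": 0.4,"xyz": [0,0,0],"rotation": [0,0,0]},
  {"hand": 0.4,"xyz": [0,0,-2],"rotation": [0,0,0]},
  {"hand": 0.4,"xyz": [0,0,-4],"rotation": [0,0,0]},
  {"hand": 0.4,"xyz": [0,0,-4],"rotation": [0,0,0]},
  {"hand": 0.6,"xyz": [-3,0,-4],"rotation": [0,0,0]},
  {"hand": 0.6,"xyz": [-4,0,-2],"rotation": [0,0,0]},
  {"hand": 0.6,"xyz": [0,0,0],"rotation": [0,0,0]},
  {"hand": 0.6,"xyz": [0,0,0],"rotation": [0,0,0]},
])

```text
t: 50.1
tool_pos: [0.6265, 0.092, 0.192]
orientation: [-0.084, 0.996, -0.0, 0.0]
contact_force: [-0.1, 0.3, -0.6]
width: 0.0513
grasp_force: 0.0
```

Run:
```python
from m import *
s=snap('wrist','w13.png');np.savez('w13.npz',**s);placed(s)
h=cv2.cvtColor(s['frame'],cv2.COLOR_RGB2HSV).astype(int);P=fcloud(s)
# steel parts / wheel : low bright or dark objects in pockets
go((.4722,.4136,.23),yaw=37.7)
```

```text
-- placed (case frame mm: want Y hem -209, trac -157, snips -105)
tracing 2097 [270. 140.] X 29.249413839486394 Y -157.67244707098635 size 86.11161804199219 21.154420852661133 ang-9.64 -0.2888714218139654 z 0.038279238840942344
snips 1199 [323. 136.] X 23.800260698238095 Y -107.79202460066867 size 62.208648681640625 19.579524993896484 ang-9.64 -0.13358749389648494 z 0.03818822514480291
hem 2207 [213. 114.] X 3.9819661540633717 Y -209.98375910480067 size 118.95336151123047 21.27809715270996 ang-9.64 -1.0303427124023443 z 0.03835683393579411
hem 547 [327. 149.] X 30.543305259501977 Y -107.19353622946022 size 50.63230895996094 20.828414916992188 ang-9.64 0.08146511077880803 z 0.0381702015253665
t 50.15 tcp [0.6249 0.0918 0.1905] yaw 99.64192348894662 tilt 0.12367002721078597 w 0.05126950829826451 F [-0.3885  0.4181 -0.473 ] gf 0.0 q [ 0.1065  0.212   1.7442 -0.      1.1876 -1.6326]
turn about tool z 61.941923488946614
[34.8061  7.595  -3.8719]
```

View pics/w13.png

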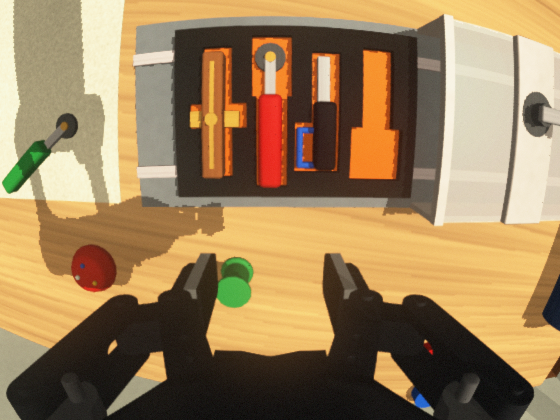

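All three tools are seated: the tops are at 38.3 mm and every one is within its 4 mm play. In w13 the hem gauge is at (213,114), the tracing wheel at (270,140) and the snips at (323,136). Back to the crank.

Emit:
jog_arm([
  {"hand": 0.6,"xyz": [0,0,-2],"rotation": [0,0,8]},
  {"hand": 0.6,"xyz": [0,0,-2],"rotation": [0,0,8]},
  {"hand": 0.6,"xyz": [0,0,-1],"rotation": [0,0,8]},
  {"hand": 0.6,"xyz": [0,0,0],"rotation": [0,0,8]},
  {"hand": 0.6,"xyz": [0,0,0],"rotation": [0,0,8]},
  {"hand": 0.6,"xyz": [0,0,0],"rotation": [0,0,8]},
  {"hand": 0.6,"xyz": [0,0,0],"rotation": [0,0,8]},
  {"hand": 0.6,"xyz": [0,0,0],"rotation": [0,0,6]},
  {"hand": 0.6,"xyz": [3.5,0.75,0],"rotation": [0,0,0]},
  {"hand": 0.6,"xyz": [3.5,0.75,0],"rotation": [0,0,0]},
])

```text
t: 51.15
tool_pos: [0.5926, 0.1558, 0.239]
orientation: [0.442, 0.897, -0.001, -0.002]
contact_force: [1.1, 1.3, 0.1]
width: 0.0512
grasp_force: 0.0
```

Emit:
jog_arm([
  {"hand": 0.6,"xyz": [3.5,0.75,0],"rotation": [0,0,0]},
  {"hand": 0.6,"xyz": [3.5,0.75,0],"rotation": [0,0,0]},
  {"hand": 0.6,"xyz": [3.5,0.75,0],"rotation": [0,0,0]},
  {"hand": 0.6,"xyz": [3.5,0.75,0],"rotation": [0,0,0]},
  {"hand": 0.6,"xyz": [3.5,0.75,0],"rotation": [0,0,0]},
  {"hand": 0.6,"xyz": [3.5,0.75,0],"rotation": [0,0,0]},
  {"hand": 0.6,"xyz": [0,0,0],"rotation": [0,0,0]},
  {"hand": 0.6,"xyz": [0,0,0],"rotation": [0,0,0]},
  {"hand": 0.6,"xyz": [0,0,0],"rotation": [0,0,0]},
  {"hand": 0.6,"xyz": [0,0,0],"rotation": [0,0,0]},
])

```text
t: 52.15
tool_pos: [0.5025, 0.3489, 0.2409]
orientation: [0.442, 0.897, -0.001, -0.0]
contact_force: [0.4, -0.4, -0.1]
width: 0.0515
grasp_force: 0.0
```

Run:
```python
from m import *
s=snap('wrist');np.savez('w14.npz',**s);P=fcloud(s)
m=(masks(s)['tracing'])&(P[:,:,2]>.14)&(P[:,:,2]<.19)&(P[:,:,1]>.3)
v,u=np.nonzero(m);print(len(u),u.mean() if len(u) else 0,v.mean() if len(u) else 0)
if len(u):
    (a,b),r=cv2.minEnclosingCircle(np.c_[u,v].astype(np.float32));print(a,b,r,plane(s,a,b,.16,True),np.median(P[m],0))
go((.4722,.4136,.23),(.4722,.4136,.124),yaw=37.7)
```

```text
403 292.66749379652606 122.01736972704714
292.9130554199219 122.1490707397461 13.893611907958984 [0.4748 0.4108 0.16  ] [0.4741 0.4109 0.1604]
t 52.2 tcp [0.5027 0.349  0.2411] yaw 37.548154150147404 tilt 0.0456628108320918 w 0.050999117146213406 F [-0.6313 -0.2642 -1.1568] gf 0.0 q [ 0.5664  0.1404  1.7328 -0.0003  1.2692 -0.0889]
turn about tool z -0.15184584985260585
[6.9706 1.5389 1.1082]
[ 0.0019  0.0082 10.6   ]
```

Emit:
jog_arm([
  {"hand": 0.6,"xyz": [3.4,0.75,0],"rotation": [0,0,0]},
  {"hand": 0.6,"xyz": [3.4,0.75,0],"rotation": [0,0,0]},
  {"hand": 0.6,"xyz": [0,0,0],"rotation": [0,0,0]},
  {"hand": 0.6,"xyz": [0,0,3],"rotation": [0,0,0]},
  {"hand": 0.6,"xyz": [0,0,3],"rotation": [0,0,0]},
  {"hand": 0.6,"xyz": [0,0,3],"rotation": [0,0,0]},
  {"hand": 0.6,"xyz": [0,0,2.6],"rotation": [0,0,0]},
  {"hand": 0.6,"xyz": [0,0,0],"rotation": [0,0,0]},
  {"hand": 0.05,"xyz": [0,0,0],"rotation": [0,0,0]},
  {"hand": 0.05,"xyz": [0,0,0],"rotation": [0,0,0]},
])

```text
t: 53.2
tool_pos: [0.4742, 0.4137, 0.1276]
orientation: [0.442, 0.897, 0.001, 0.001]
contact_force: [0.0, 0.5, 0.2]
width: 0.023
grasp_force: 0.0
```

Emit:
jog_arm([
  {"hand": 0.05,"xyz": [0,0,0],"rotation": [0,0,0]},
  {"hand": 0.05,"xyz": [0,0,0],"rotation": [0,0,0]},
  {"hand": 0.05,"xyz": [0,0,0],"rotation": [0,0,0]},
  {"hand": 0.05,"xyz": [0,0,0],"rotation": [0,0,0]},
  {"hand": 0.05,"xyz": [0,0,0],"rotation": [0,0,0]},
  {"hand": 0.05,"xyz": [0,0,0],"rotation": [0,0,0]},
  {"hand": 0.05,"xyz": [0,0,0],"rotation": [0,0,0]},
  {"hand": 0.05,"xyz": [0,0,0],"rotation": [0,0,0]},
  {"hand": 0.05,"xyz": [0,0,0],"rotation": [0,0,0]},
  {"hand": 0.05,"xyz": [0,0,0],"rotation": [0,0,0]},
])

```text
t: 54.2
tool_pos: [0.4743, 0.4139, 0.1278]
orientation: [0.441, 0.897, 0.002, 0.001]
contact_force: [1.0, -3.4, 6.4]
width: 0.0182
grasp_force: 58.7
```

Run:
```python
from h import *
s=env.get_state();print(s['width'],s['grasp_force'],s['tool_pos'])
C=np.array([.483,.3495])
for a in (99.6,-20.4,-140.4,99.6,-20.4,-140.4): crank(C,.0645,a,-13.34,9, start=None if a==99.6 else C+.0645*np.array([np.cos(np.radians(a)),np.sin(np.radians(a))]))
```

```text
0.01821147331538866 58.684598207473755 [0.4743 0.4139 0.1278]
meas r 0.06497191853754856 ang 97.73363442233804 F [ 1.0412 -3.3778  6.4445] z 0.12783528697906135 t 54.2
[-0.79, 1.02] [-1.11, 1.0] [-1.32, 0.72] [-1.45, 0.39] [-1.5, 0.05] [-1.47, -0.3] [-1.36, -0.63] [-1.18, -0.92] [-0.93, -1.17] end [0.5434 0.327 ]
meas r 0.0645 ang -20.400000000000006 F [ 1.0412 -3.3778  6.4445] z 0.12783528697906135 t 54.2
[-0.64, -1.35] [-0.31, -1.47] [0.04, -1.5] [0.38, -1.45] [0.71, -1.32] [0.99, -1.12] [1.22, -0.86] [1.39, -0.56] [1.48, -0.22] end [0.4333 0.3084]
meas r 0.0645 ang -140.4 F [ 1.0412 -3.3778  6.4445] z 0.12783528697906135 t 54.2
[1.49, 0.12] [1.42, 0.46] [1.28, 0.78] [1.06, 1.05] [0.79, 1.27] [0.48, 1.42] [0.14, 1.49] [-0.21, 1.48] [-0.55, 1.39] end [0.4723 0.4131]
meas r 0.06497191853754856 ang 97.73363442233804 F [ 1.0412 -3.3778  6.4445] z 0.12783528697906135 t 54.2
[-0.79, 1.02] [-1.11, 1.0] [-1.32, 0.72] [-1.45, 0.39] [-1.5, 0.05] [-1.47, -0.3] [-1.36, -0.63] [-1.18, -0.92] [-0.93, -1.17] end [0.5434 0.327 ]
meas r 0.0645 ang -20.400000000000006 F [ 1.0412 -3.3778  6.4445] z 0.12783528697906135 t 54.2
[-0.64, -1.35] [-0.31, -1.47] [0.04, -1.5] [0.38, -1.45] [0.71, -1.32] [0.99, -1.12] [1.22, -0.86] [1.39, -0.56] [1.48, -0.22] end [0.4333 0.3084]
meas r 0.0645 ang -140.4 F [ 1.0412 -3.3778  6.4445] z 0.12783528697906135 t 54.2
[1.49, 0.12] [1.42, 0.46] [1.28, 0.78] [1.06, 1.05] [0.79, 1.27] [0.48, 1.42] [0.14, 1.49] [-0.21, 1.48] [-0.55, 1.39] end [0.4723 0.4131]
```

Emit:
jog_arm([
  {"hand": 0.05,"xyz": [-0.79,1.02,0],"rotation": [0,0,0]},
  {"hand": 0.05,"xyz": [-1.11,1.0,0],"rotation": [0,0,0]},
  {"hand": 0.05,"xyz": [-1.32,0.72,0],"rotation": [0,0,0]},
  {"hand": 0.05,"xyz": [-1.45,0.39,0],"rotation": [0,0,0]},
  {"hand": 0.05,"xyz": [-1.5,0.05,0],"rotation": [0,0,0]},
  {"hand": 0.05,"xyz": [-1.47,-0.3,0],"rotation": [0,0,0]},
  {"hand": 0.05,"xyz": [-1.36,-0.63,0],"rotation": [0,0,0]},
  {"hand": 0.05,"xyz": [-1.18,-0.92,0],"rotation": [0,0,0]},
  {"hand": 0.05,"xyz": [-0.93,-1.17,0],"rotation": [0,0,0]},
  {"hand": 0.05,"xyz": [0,0,0],"rotation": [0,0,0]},
])

```text
t: 55.2
tool_pos: [0.5439, 0.3246, 0.1279]
orientation: [0.442, 0.897, 0.001, 0.002]
contact_force: [1.8, -3.1, 7.8]
width: 0.0182
grasp_force: 59.3
```

Run:
```python
from h import *
s=env.get_state();print(s['width'],s['grasp_force'])
crank(np.array([.483,.3495]),.0645,-20.4,-13.34,9)
```

```text
0.018165577360464535 59.29282486438751
meas r 0.06576693110328895 ang -22.276261578856857 F [ 1.8451 -3.0509  7.764 ] z 0.12789961317014112 t 55.2
[-0.42, -1.24] [-0.31, -1.47] [0.04, -1.5] [0.38, -1.45] [0.7, -1.32] [0.99, -1.12] [1.22, -0.87] [1.39, -0.56] [1.48, -0.22] end [0.4333 0.3084]
```

Emit:
jog_arm([
  {"hand": 0.05,"xyz": [-0.42,-1.24,0],"rotation": [0,0,0]},
  {"hand": 0.05,"xyz": [-0.31,-1.47,0],"rotation": [0,0,0]},
  {"hand": 0.05,"xyz": [0.04,-1.5,0],"rotation": [0,0,0]},
  {"hand": 0.05,"xyz": [0.38,-1.45,0],"rotation": [0,0,0]},
  {"hand": 0.05,"xyz": [0.7,-1.32,0],"rotation": [0,0,0]},
  {"hand": 0.05,"xyz": [0.99,-1.12,0],"rotation": [0,0,0]},
  {"hand": 0.05,"xyz": [1.22,-0.87,0],"rotation": [0,0,0]},
  {"hand": 0.05,"xyz": [1.39,-0.56,0],"rotation": [0,0,0]},
  {"hand": 0.05,"xyz": [1.48,-0.22,0],"rotation": [0,0,0]},
  {"hand": 0.05,"xyz": [0,0,0],"rotation": [0,0,0]},
])

```text
t: 56.2
tool_pos: [0.4317, 0.3114, 0.1278]
orientation: [0.441, 0.898, 0.002, 0.001]
contact_force: [-1.1, 0.5, 9.4]
width: 0.0185
grasp_force: 59.2
```

Run:
```python
from h import *
s=env.get_state();print(s['width'],s['grasp_force'])
crank(np.array([.483,.3495]),.0645,-140.4,-13.34,9)
```

```text
0.01845549257567691 59.239654541015625
meas r 0.06394433631845446 ang -143.3767420210305 F [-1.0895  0.4886  9.3821] z 0.12776325832359797 t 56.2
[1.16, 0.07] [1.42, 0.47] [1.28, 0.78] [1.06, 1.06] [0.79, 1.27] [0.48, 1.42] [0.14, 1.49] [-0.21, 1.48] [-0.55, 1.39] end [0.4723 0.4131]
```

Emit:
jog_arm([
  {"hand": 0.05,"xyz": [1.16,0.07,0],"rotation": [0,0,0]},
  {"hand": 0.05,"xyz": [1.42,0.47,0],"rotation": [0,0,0]},
  {"hand": 0.05,"xyz": [1.28,0.78,0],"rotation": [0,0,0]},
  {"hand": 0.05,"xyz": [1.06,1.06,0],"rotation": [0,0,0]},
  {"hand": 0.05,"xyz": [0.79,1.27,0],"rotation": [0,0,0]},
  {"hand": 0.05,"xyz": [0.48,1.42,0],"rotation": [0,0,0]},
  {"hand": 0.05,"xyz": [0.14,1.49,0],"rotation": [0,0,0]},
  {"hand": 0.05,"xyz": [-0.21,1.48,0],"rotation": [0,0,0]},
  {"hand": 0.05,"xyz": [-0.55,1.39,0],"rotation": [0,0,0]},
  {"hand": 0.05,"xyz": [0,0,0],"rotation": [0,0,0]},
])

```text
t: 57.2
tool_pos: [0.4748, 0.4137, 0.1278]
orientation: [0.441, 0.897, 0.003, 0.001]
contact_force: [0.9, 2.7, 8.7]
width: 0.0183
grasp_force: 59.3
```

Run:
```python
from h import *
s=env.get_state();print(s['width'],s['grasp_force'])
crank(np.array([.483,.3495]),.0645,99.6,-13.34,9)
```

```text
0.01831024985431731 59.28200304508209
meas r 0.06470150469118642 ang 97.26093022924137 F [0.8921 2.7248 8.6718] z 0.12784550173959597 t 57.2
[-0.74, 0.99] [-1.11, 1.0] [-1.32, 0.72] [-1.45, 0.4] [-1.5, 0.05] [-1.47, -0.3] [-1.36, -0.63] [-1.18, -0.92] [-0.93, -1.17] end [0.5434 0.327 ]
```

Emit:
jog_arm([
  {"hand": 0.05,"xyz": [-0.74,0.99,0],"rotation": [0,0,0]},
  {"hand": 0.05,"xyz": [-1.11,1.0,0],"rotation": [0,0,0]},
  {"hand": 0.05,"xyz": [-1.32,0.72,0],"rotation": [0,0,0]},
  {"hand": 0.05,"xyz": [-1.45,0.4,0],"rotation": [0,0,0]},
  {"hand": 0.05,"xyz": [-1.5,0.05,0],"rotation": [0,0,0]},
  {"hand": 0.05,"xyz": [-1.47,-0.3,0],"rotation": [0,0,0]},
  {"hand": 0.05,"xyz": [-1.36,-0.63,0],"rotation": [0,0,0]},
  {"hand": 0.05,"xyz": [-1.18,-0.92,0],"rotation": [0,0,0]},
  {"hand": 0.05,"xyz": [-0.93,-1.17,0],"rotation": [0,0,0]},
  {"hand": 0.05,"xyz": [0,0,0],"rotation": [0,0,0]},
])

```text
t: 58.2
tool_pos: [0.5431, 0.3231, 0.1279]
orientation: [0.442, 0.897, 0.001, 0.002]
contact_force: [3.9, -3.7, 7.1]
width: 0.0184
grasp_force: 59.5
```

Run:
```python
from h import *
s=env.get_state();print(s['width'],s['grasp_force'])
crank(np.array([.483,.3495]),.0645,-20.4,-13.34,9)
```

```text
0.01837318128815237 59.467188119888306
meas r 0.0656327785522843 ang -23.735044134771492 F [ 3.8971 -3.6575  7.1019] z 0.12786597790757376 t 58.2
[-0.35, -1.08] [-0.31, -1.47] [0.04, -1.5] [0.38, -1.45] [0.7, -1.32] [0.99, -1.12] [1.22, -0.87] [1.39, -0.56] [1.48, -0.22] end [0.4333 0.3084]
```

Emit:
jog_arm([
  {"hand": 0.05,"xyz": [-0.35,-1.08,0],"rotation": [0,0,0]},
  {"hand": 0.05,"xyz": [-0.31,-1.47,0],"rotation": [0,0,0]},
  {"hand": 0.05,"xyz": [0.04,-1.5,0],"rotation": [0,0,0]},
  {"hand": 0.05,"xyz": [0.38,-1.45,0],"rotation": [0,0,0]},
  {"hand": 0.05,"xyz": [0.7,-1.32,0],"rotation": [0,0,0]},
  {"hand": 0.05,"xyz": [0.99,-1.12,0],"rotation": [0,0,0]},
  {"hand": 0.05,"xyz": [1.22,-0.87,0],"rotation": [0,0,0]},
  {"hand": 0.05,"xyz": [1.39,-0.56,0],"rotation": [0,0,0]},
  {"hand": 0.05,"xyz": [1.48,-0.22,0],"rotation": [0,0,0]},
  {"hand": 0.05,"xyz": [0,0,0],"rotation": [0,0,0]},
])

```text
t: 59.2
tool_pos: [0.4314, 0.3117, 0.1278]
orientation: [0.441, 0.898, 0.002, 0.001]
contact_force: [-1.3, 0.9, 8.3]
width: 0.0184
grasp_force: 59.3
```

Run:
```python
from h import *
s=env.get_state();print(s['width'],s['grasp_force'])
crank(np.array([.483,.3495]),.0645,-140.4,-13.4,9)
```

```text
0.018393260447865833 59.319727420806885
meas r 0.06396342147318557 ang -143.81724196495912 F [-1.2674  0.8764  8.2617] z 0.127789986065593 t 59.2
[1.12, 0.07] [1.43, 0.47] [1.28, 0.79] [1.06, 1.06] [0.79, 1.28] [0.47, 1.43] [0.13, 1.5] [-0.22, 1.49] [-0.56, 1.4] end [0.4729 0.4132]
```

Emit:
jog_arm([
  {"hand": 0.05,"xyz": [1.12,0.07,0],"rotation": [0,0,0]},
  {"hand": 0.05,"xyz": [1.43,0.47,0],"rotation": [0,0,0]},
  {"hand": 0.05,"xyz": [1.28,0.79,0],"rotation": [0,0,0]},
  {"hand": 0.05,"xyz": [1.06,1.06,0],"rotation": [0,0,0]},
  {"hand": 0.05,"xyz": [0.79,1.28,0],"rotation": [0,0,0]},
  {"hand": 0.05,"xyz": [0.47,1.43,0],"rotation": [0,0,0]},
  {"hand": 0.05,"xyz": [0.13,1.5,0],"rotation": [0,0,0]},
  {"hand": 0.05,"xyz": [-0.22,1.49,0],"rotation": [0,0,0]},
  {"hand": 0.05,"xyz": [-0.56,1.4,0],"rotation": [0,0,0]},
  {"hand": 0.05,"xyz": [0,0,0],"rotation": [0,0,0]},
])

```text
t: 60.2
tool_pos: [0.4737, 0.4135, 0.1278]
orientation: [0.442, 0.897, 0.002, -0.0]
contact_force: [-1.7, 1.7, 8.7]
width: 0.0184
grasp_force: 60.1
```

Run:
```python
from h import *
s=env.get_state();print(s['width'],s['grasp_force'])
crank(np.array([.483,.3495]),.0645,97,-3,1)
t=snap('top','top5.png');P=cloud(t)
```

```text
0.01843823825389646 60.13105094432831
meas r 0.06464097734083804 ang 98.2709274048049 F [-1.6839  1.7359  8.6765] z 0.127808294718724 t 60.2
[-0.26, 0.4] end [0.4785 0.4138]
```

Emit:
jog_arm([
  {"hand": 0.05,"xyz": [-0.1,0.17,0],"rotation": [0,0,0]},
  {"hand": 0.05,"xyz": [-0.1,0.17,0],"rotation": [0,0,0]},
  {"hand": 0.05,"xyz": [0,0,0],"rotation": [0,0,0]},
  {"hand": 0.05,"xyz": [0,0,0],"rotation": [0,0,0]},
  {"hand": 0.05,"xyz": [0,0,0],"rotation": [0,0,0]},
  {"hand": 0.05,"xyz": [0,0,0],"rotation": [0,0,0]},
  {"hand": 0.05,"xyz": [0,0,0],"rotation": [0,0,0]},
  {"hand": 0.05,"xyz": [0,0,0],"rotation": [0,0,0]},
  {"hand": 0.05,"xyz": [0,0,0],"rotation": [0,0,0]},
  {"hand": 0.05,"xyz": [0,0,0],"rotation": [0,0,0]},
])

```text
t: 61.25
tool_pos: [0.4741, 0.4135, 0.1277]
orientation: [0.441, 0.897, 0.0, -0.002]
contact_force: [-9.7, 1.6, 12.6]
width: 0.0187
grasp_force: 60.7
```

Run:
```python
from h import *
go()
crank(np.array([.483,.3495]),.0645,97,-3,1)
```

```text
t 61.25 tcp [0.4741 0.4135 0.1277] yaw 37.61328900835133 tilt 0.23930204477280315 w 0.018719288081281076 F [-9.694   1.6283 12.5845] gf 60.664029121398926 q [0.6754 0.2607 1.8069 0.0044 1.0755 0.0168]
meas r 0.06458448726748407 ang 97.89164102041009 F [-9.694   1.6283 12.5845] z 0.12769899136920104 t 61.25
[-0.24, 0.37] end [0.4785 0.4138]
```

Emit:
jog_arm([
  {"hand": 0.05,"xyz": [0.05,-0.2,0],"rotation": [0,0,0]},
  {"hand": 0.05,"xyz": [0,0,0],"rotation": [0,0,5.8]},
  {"hand": 0.05,"xyz": [0,0,0],"rotation": [0,0,5.8]},
  {"hand": 0.05,"xyz": [0,0,0],"rotation": [0,0,5.8]},
  {"hand": 0.05,"xyz": [0,0,0],"rotation": [0,0,5.8]},
  {"hand": 0.05,"xyz": [0,0,0],"rotation": [0,0,5.8]},
  {"hand": 0.05,"xyz": [0,0,0],"rotation": [0,0,0]},
  {"hand": 0.05,"xyz": [0,0,0],"rotation": [0,0,0]},
  {"hand": 0.05,"xyz": [0,0,0],"rotation": [0,0,0]},
  {"hand": 0.05,"xyz": [0,0,0],"rotation": [0,0,0]},
], force=30)

```text
t: 62.25
tool_pos: [0.474, 0.4134, 0.1278]
orientation: [0.652, 0.758, 0.001, -0.001]
contact_force: [-4.9, 3.6, 9.3]
width: 0.0186
grasp_force: 60.1
```

Run:
```python
from h import *
go()
crank(np.array([.483,.3495]),.0645,97,-3,1)
```

```text
t 62.25 tcp [0.474  0.4134 0.1278] yaw 8.608380747393998 tilt 0.23077539741210182 w 0.018642322041917823 F [-4.867   3.553   9.2881] gf 60.055832862854004 q [0.6758 0.2579 1.8102 0.0037 1.0711 0.5238]
meas r 0.06451914292535263 ang 98.0566563700996 F [-4.867   3.553   9.2881] z 0.1278218840293861 t 62.25
[-0.02, 0.46] end [0.4785 0.4138]
```

Emit:
jog_arm([
  {"hand": 0.05,"xyz": [-0.7,0,0.05],"rotation": [0,0,0]},
  {"hand": 0.05,"xyz": [-0.68,0,0.17],"rotation": [0,0,0]},
  {"hand": 0.05,"xyz": [-0.65,0,0.27],"rotation": [0,0,0]},
  {"hand": 0.05,"xyz": [-0.6,0,0.37],"rotation": [0,0,0]},
  {"hand": 0.05,"xyz": [-0.53,0,0.46],"rotation": [0,0,0]},
  {"hand": 0.05,"xyz": [-0.46,0,0.53],"rotation": [0,0,0]},
  {"hand": 0.05,"xyz": [-0.37,0,0.6],"rotation": [0,0,0]},
  {"hand": 0.05,"xyz": [-0.27,0,0.65],"rotation": [0,0,0]},
  {"hand": 0.05,"xyz": [-0.16,0,0.68],"rotation": [0,0,0]},
  {"hand": 0.05,"xyz": [-0.05,0,0.54],"rotation": [0,0,0]},
])

```text
t: 63.25
tool_pos: [0.4816, 0.368, 0.0843]
orientation: [0.652, 0.758, 0.001, -0.0]
contact_force: [-6.1, 2.0, 11.2]
width: 0.0186
grasp_force: 65.6
```

Emit:
jog_arm([
  {"hand": 0.05,"xyz": [0,0,0],"rotation": [0,0,0]},
  {"hand": 0.05,"xyz": [0,0,0],"rotation": [0,0,0]},
  {"hand": 0.5,"xyz": [0,0,0],"rotation": [0,0,0]},
  {"hand": 0.5,"xyz": [0,0,0],"rotation": [0,0,0]},
  {"hand": 0.5,"xyz": [0,0,0],"rotation": [0,0,0]},
  {"hand": 0.5,"xyz": [0,0,0],"rotation": [0,0,0]},
  {"hand": 0.5,"xyz": [0,0,-3],"rotation": [0,0,0]},
  {"hand": 0.5,"xyz": [0,0,-4],"rotation": [0,0,0]},
  {"hand": 0.5,"xyz": [0,0,-4],"rotation": [0,0,0]},
  {"hand": 0.5,"xyz": [0,0,-4],"rotation": [0,0,0]},
])

```text
t: 64.25
tool_pos: [0.4807, 0.3669, 0.2333]
orientation: [0.652, 0.758, -0.001, -0.0]
contact_force: [0.8, 0.4, 0.4]
width: 0.0425
grasp_force: 0.0
```

Run:
```python
from m import *
go()
for n in ('wrist','side'):
    s=snap(n,n+'15.png');P=fcloud(s) if n=='wrist' else cloud(s)
    m=masks(s)['tracing']&(P[:,:,2]>.09)&(P[:,:,2]<.2)&(P[:,:,1]>.3)&(P[:,:,1]<.45)
    Q=P[m];print(n,len(Q),Q.min(0) if len(Q) else 0,Q.max(0) if len(Q) else 0,np.median(Q,0) if len(Q) else 0)
    if len(Q)>20:
        C=np.array([.483,.3495]);d=np.array([-.148,.989]);e=(Q[:,:2]-C)@d;A=np.polyfit(e,Q[:,2],1);print('radial',e.min(),e.max(),'slope',A)
```

```text
t 64.25 tcp [0.4807 0.3669 0.2333] yaw 8.636787310976997 tilt 0.06549497938460537 w 0.042497168782244396 F [0.7522 0.361  0.3521] gf 0.0 q [ 0.6109  0.1317  1.7571 -0.0002  1.2538  0.4602]
wrist 1348 [0.468  0.3568 0.0906] [0.4929 0.406  0.1265] [0.48   0.3819 0.1182]
radial 0.008248092741245052 0.05651988336655704 slope [-0.2346  0.1258]
side 237 [0.4678 0.3613 0.1063] [0.4906 0.4088 0.1259] [0.4788 0.3852 0.1175]
radial 0.012590343034743615 0.06009427720166714 slope [-0.2186  0.1251]
```

The grip is at about 0.23 rad, close to the 0.25 limit, so I'll press it flat with closed fingertips.

Emit:
jog_arm([
  {"hand": 0,"xyz": [0,0,0],"rotation": [0,0,0]},
  {"hand": 0,"xyz": [0,0,0],"rotation": [0,0,0]},
  {"hand": 0,"xyz": [0,0,0],"rotation": [0,0,0]},
  {"hand": 0,"xyz": [0,0,3],"rotation": [0,0,0]},
  {"hand": 0,"xyz": [0,0,3],"rotation": [0,0,0]},
  {"hand": 0,"xyz": [0,0,3],"rotation": [0,0,0]},
  {"hand": 0,"xyz": [0,0,1.5],"rotation": [0,0,0]},
  {"hand": 0,"xyz": [0,0,0.5],"rotation": [0,0,0]},
  {"hand": 0,"xyz": [0,0,0.5],"rotation": [0,0,0]},
  {"hand": 0,"xyz": [0,0,0.3],"rotation": [0,0,0]},
])

```text
t: 65.35
tool_pos: [0.4819, 0.3678, 0.1153]
orientation: [0.652, 0.758, 0.001, 0.0]
contact_force: [0.4, -0.9, 1.2]
width: -0.0001
grasp_force: 0.8
```

Emit:
jog_arm([
  {"hand": 0,"xyz": [0,0,0.2],"rotation": [0,0,0]},
  {"hand": 0,"xyz": [0,0,0.1],"rotation": [0,0,0]},
  {"hand": 0,"xyz": [0,0,0],"rotation": [0,0,0]},
  {"hand": 0,"xyz": [0,0,0],"rotation": [0,0,0]},
  {"hand": 0,"xyz": [0,0,0],"rotation": [0,0,0]},
  {"hand": 0,"xyz": [0,0,0],"rotation": [0,0,0]},
  {"hand": 0,"xyz": [0,0,0],"rotation": [0,0,0]},
  {"hand": 0,"xyz": [0,0,0],"rotation": [0,0,0]},
  {"hand": 0,"xyz": [0,0,0],"rotation": [0,0,0]},
  {"hand": 0,"xyz": [0,0,0],"rotation": [0,0,0]},
])

```text
t: 66.35
tool_pos: [0.4813, 0.3675, 0.1116]
orientation: [0.652, 0.758, 0.0, 0.0]
contact_force: [1.3, -0.4, 5.3]
width: -0.0001
grasp_force: 2.4
```

Emit:
jog_arm([
  {"hand": 0,"xyz": [0,0,0.15],"rotation": [0,0,0]},
  {"hand": 0,"xyz": [0,0,0],"rotation": [0,0,0]},
  {"hand": 0,"xyz": [0,0,0],"rotation": [0,0,0]},
  {"hand": 0,"xyz": [0,0,-2],"rotation": [0,0,0]},
  {"hand": 0,"xyz": [0,0,-4],"rotation": [0,0,0]},
  {"hand": 0,"xyz": [0,0,-4],"rotation": [0,0,0]},
  {"hand": 0,"xyz": [0,0,-4],"rotation": [0,0,0]},
  {"hand": 0.5,"xyz": [-3,0,0],"rotation": [0,0,0]},
  {"hand": 0.5,"xyz": [0,0,0],"rotation": [0,0,0]},
  {"hand": 0.5,"xyz": [0,0,0],"rotation": [0,0,0]},
])

```text
t: 67.35
tool_pos: [0.4848, 0.3373, 0.2487]
orientation: [0.652, 0.758, -0.001, -0.001]
contact_force: [-0.4, 0.2, 0.0]
width: 0.0419
grasp_force: 0.0
```

Run:
```python
from m import *
go()
for n in ('wrist','side'):
    s=snap(n,n+'16.png');P=fcloud(s) if n=='wrist' else cloud(s)
    m=masks(s)['tracing']&(P[:,:,2]>.09)&(P[:,:,2]<.2)&(P[:,:,1]>.3)&(P[:,:,1]<.45)
    Q=P[m];C=np.array([.483,.3495]);d=np.array([-.148,.989]);e=(Q[:,:2]-C)@d;f=np.cross(d,Q[:,:2]-C)
    A=np.polyfit(e,Q[:,2],1);print(n,len(Q),np.median(Q,0),'radial',e.min(),e.max(),'slope',A,'lateral',f.mean())
    if n=='wrist':
        for k,mk in masks(s).items():
            mm=mk&(P[:,:,2]>.02)&(P[:,:,2]<.075);print(k,mm.sum())
```

```text
t 67.35 tcp [0.4848 0.3373 0.2487] yaw 8.575787338432326 tilt 0.11320862580135817 w 0.04191619192105439 F [-0.3504  0.19    0.0153] gf 0.0 q [0.5651 0.096  1.7682 0.0008 1.2792 0.4152]
wrist 1174 [0.4803 0.3801 0.1111] radial 0.002837633746714766 0.054611799699683224 slope [0.0125 0.1102] lateral -0.0018160966187445668
tracing 62
snips 4001
hem 78
blue 551
side 223 [0.479  0.3842 0.1102] radial 0.008437011236187664 0.05860387427233865 slope [-0.0005  0.1097] lateral -0.001187814293531673<stdin>:6: DeprecationWarning: Arrays of 2-dimensional vectors are deprecated. Use arrays of 3-dimensional vectors instead. (deprecated in NumPy 2.0)
```

View pics/wrist16.png

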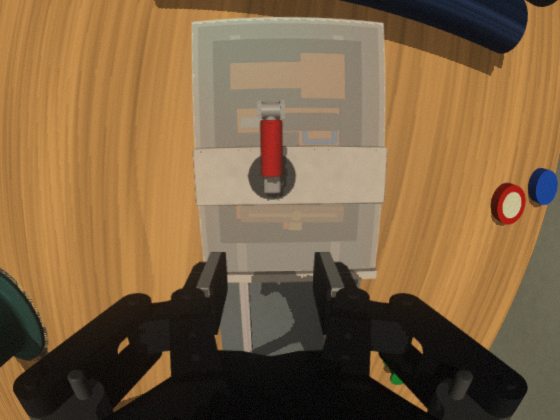

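The grip lies flat at (271,150) with the crank at its home stop. The tray is home, with the tools visible under the clear roof at (290,125) and (290,215), and nothing touches the robot. Handing in.

```bash
python3 -c "
from bench import env
print(env.close_job())"
```

```text
the job is handed in; nothing more can be done
None
```

I handed the job in at about 67 s: hem gauge, tracing wheel and snips (no rotary cutter was present) are in their cut-outs, the tray is wound home, the grip is folded flat and no bystander was handled; no verdict came back.

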